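# Roll down the loose edge trim of a flight case

### The job

The aluminium edge trim along the front of the small flight case stands up in its bed, which is not quite level. Take the palm roller from its stand and roll it along the trim from end to end, pressing firmly enough to seat every section fully down but not so hard that the trim is dented, and keep your own fingers off the case. Then hang the roller back in its stand as it was, and leave everything else where it is.

Things in the scene. Friction and masses are not known exactly. Their poses are not given: they have to be found in the camera images.
- roller: Palm roller, about 330 g: rubber wheel (radius 24, 32 wide) on a steel yoke; steel flange (60 in x, 76 in y, 52 to 60 above the origin); on it an upright wooden grip block (28 in x, 40 in y, 60 to 115 above the origin). Fingertips may rest on the flange. Origin: lowest point of the wheel, midway. x: the way it rolls (both ways alike), y: axle, z: up. Hangs by its flange on the stand's rails.
- wheel (a joint): Angle of the roller's wheel about its axle, rad; 0 at the start, any number of turns either way; 24 mm of rolling is 1 rad.
- stand: Plywood stand, fixed, left or right of the case: base 84 x 84 x 6, two rails along x (76 long, 27 to 40 either side of the middle in y, tops 62 above the table), open at the ends. Origin: middle of its underside. Parked, the roller's origin is 10 above this origin, its x along the stand's x within 0.1 rad, the 43 wide yoke between the rails with 5 to spare each side.
- case: Black flight case, fixed, 280 in x, 300 in y, lid 70 high. Origin: middle of its underside. Its front (-x) edge is a rebate 52 high with a dark steel bed carrying six bright aluminium trim sections in a row along y, middle line at x = -115; the lid begins 30 behind that line. The bed is packed up by 0 to 9 mm and climbs evenly to the right (-y) by 2 to 12 mm more; how much is not told and must be felt.
- strip_left (a point): Left (+y) end of the row of trim sections: middle of the width, 69 mm above the case's underside. The top of a fully seated section here is 0 to 9 mm higher than this point.
- strip_right (a point): Right (-y) end of the row, 240 mm from the left end, given at the same height as the left point: the top of a seated section here is 2 to 21 mm higher (the bed slopes).
- section1 (a joint): How far trim section 1 of 6 (counted from the left, +y; 22 mm wide, 39 mm long, 5 mm thick, middle 20 mm from the left end of the row) stands up from the bed, m: 0 fully seated, 0.0035 to 0.006 at the start. A downward push of 10 to 13 N moves a section (slowly: some 1.5 N more per 10 mm/s), it stays where it is left, and at 0 it meets a hard stop; over 40 N dents it.
- section2 (a joint): How far trim section 2 of 6 (counted from the left, +y; 22 mm wide, 39 mm long, 5 mm thick, middle 60 mm from the left end of the row) stands up from the bed, m: 0 fully seated, 0.0035 to 0.006 at the start. A downward push of 10 to 13 N moves a section (slowly: some 1.5 N more per 10 mm/s), it stays where it is left, and at 0 it meets a hard stop; over 40 N dents it.
- section3 (a joint): How far trim section 3 of 6 (counted from the left, +y; 22 mm wide, 39 mm long, 5 mm thick, middle 100 mm from the left end of the row) stands up from the bed, m: 0 fully seated, 0.0035 to 0.006 at the start. A downward push of 10 to 13 N moves a section (slowly: some 1.5 N more per 10 mm/s), it stays where it is left, and at 0 it meets a hard stop; over 40 N dents it.
- section4 (a joint): How far trim section 4 of 6 (counted from the left, +y; 22 mm wide, 39 mm long, 5 mm thick, middle 140 mm from the left end of the row) stands up from the bed, m: 0 fully seated, 0.0035 to 0.006 at the start. A downward push of 10 to 13 N moves a section (slowly: some 1.5 N more per 10 mm/s), it stays where it is left, and at 0 it meets a hard stop; over 40 N dents it.
- section5 (a joint): How far trim section 5 of 6 (counted from the left, +y; 22 mm wide, 39 mm long, 5 mm thick, middle 180 mm from the left end of the row) stands up from the bed, m: 0 fully seated, 0.0035 to 0.006 at the start. A downward push of 10 to 13 N moves a section (slowly: some 1.5 N more per 10 mm/s), it stays where it is left, and at 0 it meets a hard stop; over 40 N dents it.
- section6 (a joint): How far trim section 6 of 6 (counted from the left, +y; 22 mm wide, 39 mm long, 5 mm thick, middle 220 mm from the left end of the row) stands up from the bed, m: 0 fully seated, 0.0035 to 0.006 at the start. A downward push of 10 to 13 N moves a section (slowly: some 1.5 N more per 10 mm/s), it stays where it is left, and at 0 it meets a hard stop; over 40 N dents it.
- knockbox: Black round knock box, 112 mm across and 96 high with a rubber bar over it, fixed, on the other side from the stand. Origin: middle of its underside.
- glass1: Bystander: amber espresso glass, 56 mm across, 60 high, on the case lid. Origin: middle of its underside.
- glass2: Bystander: clear espresso glass, 56 mm across, 60 high, on the case lid. Origin: middle of its underside.
- jug: Bystander: steel milk jug, 86 mm across, 100 high, at the left side. Origin: middle of its underside.
- tamper: Bystander: steel tamper, 58 mm across, 88 high, on the table near the robot. Origin: middle of its underside.
- papercups: Bystander: stack of brown paper cups, 86 mm across, 164 high, at the right side. Origin: middle of its underside.
- cleanbrush: Bystander: small brush lying on the table near the robot. Origin: about the middle of its underside.
Mind the look-alikes: they are no part of the job. Leave any purple look-alike of the roller alone. What is shaped like the stand but yellow is not meant.

How it is judged:
On the way, in this order (a step that is already met when the one before it is completed fails the run):
1. the roller is lifted out of its stand (z of roller in the frame of stand above 0.06 m), for 0.1 s.
2. the wheel has rolled at least 5 rad (120 mm) one way and presses on the trim with more than 4 N ((value of joint wheel above 5 rad or value of joint wheel below -5 rad) and contact force between roller and case above 4 N), for 0.04 s.
At the end, for the whole second after the job is handed in: All six trim sections stand less than 1.5 mm above the bed, and the roller hangs at rest on its stand's rails, upright within 0.1 rad, within 20 mm along and 9 mm across the stand's middle (value of joint each of section1, section2, section3, section4, section5, section6 below 0.0015 m and z of roller in the frame of stand between 0.005 and 0.016 m and x of roller in the frame of stand between -0.02 and 0.02 m and y of roller in the frame of stand between -0.009 and 0.009 m and angle between roller's own z axis and vertical below 0.1 rad and linear speed of roller below 0.02 m/s); the robot touches nothing.
It fails at once if the trim is pressed with more than 40 N (dented) (contact force between roller and case above 40 N).
It fails at once if the robot itself pushes on the case or its trim (contact force between any of the fingers, the arm and case above 2 N).
It fails at once if a bystander is moved by more than 30 mm or knocked over (distance of any of glass1, glass2, jug, tamper, papercups, cleanbrush from where it was at the start of the episode above 0.03 m or angle between any of glass1, glass2, jug, tamper, papercups's own z axis and vertical above 0.5 rad).
It also fails if it takes over 64 s, if anything falls off the work surface, if the arm or the gripper's body presses on something with over 40 N, if the wrist force passes 120 N, or if a joint passes its speed limit or range.

### The arm

A 6-joint arm with a two-finger parallel gripper is mounted at the origin on the work surface. World frame = base frame: x ahead of the robot, y to its left, z up, the work surface at z = 0. Lengths are in m, angles in rad, forces in N, time in s.
With the tool pointing down it reaches from about 0.4 to 0.925 m from the base axis. Payload 3.4 kg.
Tool frame: the origin (TCP) lies between the finger pads; the fingertips stand tcp_to_tips ahead of it and the grasp point (between the pads) lies 2 mm behind it (tcp_to_tips is the distance from the TCP to the fingertips, in m); z points along the fingers, y is the direction in which the jaws open and shut (so a half turn about z gives the same grasp; the last joint's range is limited). The gripper opens to 85 mm and grips with 20 to 120 N. Pads are 22 mm wide; open, the fingers measure 114 mm over their backs; the gripper's body (76 mm by 85 mm) begins 54 mm behind the grasp point. The pads swing forward as they close: fully open they stand 13 mm farther back than shut.
Start: joints at [-1.379, 0.307, 1.506, -0, 1.328, -0.073], TCP at [0.151, -0.555, 0.248] pointing down, gripper open.
Joint ranges: [-3.12, 3.12], [-1.05, 2.28], [0.14, 2.33], [-1.42, 4.57], [0.1, 2.73], [-2.68, 2.68]. Speed limits (rad/s): [2.57, 2.57, 3.14, 3.14, 3.14, 3.14].

### API

Orientations are given as a rotation vector (axis times angle).
In Python, from cell import sense, camera, camera_params, sign_off, boxes_of, regions_of, place_of, tcp_to_tips gives the robot as it stands.
- The arm moves only by the tool drive_tool, never from a script. Its argument "deltas" is one flat list of numbers, 6 for each row, row after row: the shift along the tool's x, y, z in cm, then the turn, a rotation vector about the tool's x, y, z in rad. A call has 1 to 5 rows; each row is the pose to reach, as a shift and turn from the pose measured when the call began, along the tool's axes at that moment; what a row does not reach only later rows make up. A row lasts 1/12 s, in which the tool goes at most 41.7 mm and 7.16 degrees, less where a joint would pass 70% of its speed; a pose out of reach is approached as far as the arm can. A call with a gripper value outside its range is refused whole. "jaw" is the finger opening in cm, from 0 to 8.54, set as the call begins (left out, the last holds). The fingers move at their own pace and stop on an object; "squeeze" is the grip in N (left out, the last holds). Time passes only in rows, so rows that repeat a pose let the fingers close. It gives the time, the measured TCP pose, the force and the opening at its end, in the units of the state.
- sense(): the state, without advancing time (a new reading comes with each control period).
- camera(name): name is "scene" or "side" or "wrist"; returns the picture (384x512x3 uint8, blue, green, red); there is no depth.
- camera_params(name): a dict with "intrinsics" (3x3 intrinsics, pixels), "k1" (the pictures are not rectified: a ray, as slopes to the right and down, at radius r is drawn at 1 + k1 r^2 times it, then the intrinsics apply), "R" (3x3) and "t" (3): a world point X has camera coordinates R X + t. Camera axes: x right, y down, z forward; pixel columns grow to the right and rows downward; lengths in m; the calibration is good to about 2 mm. A picture is of the moment at which its call begins: read the wrist's pose just before it. camera_params takes no time and is no camera call; for the wrist camera it gives the pose at the moment of the call.
- sign_off(): hands the job in, once; it reports no verdict.
Trained networks look in the newest picture that a camera, given by its name, has taken for a name from the list of things; names that differ only in an ending like _2 or _b are one class to them, and where a whole thing is asked for, a point or a joint stands for the part that bears it (a point fixed in the world has none). Each returns a list of dicts, best first, with "confidence" (0 to 1); they miss things now and then, are a little off and sometimes report something else, mostly with a low value. They report only what shows in the picture. A call takes as long as a camera call. They do not tell look-alikes from the thing itself.
- boxes_of(camera, target): "centre" ([row, column] as shares, 0 to 1, of the picture: columns of its width, rows of its height, amid what is visible of it).
- regions_of(camera, target): "pixels" (384x512 bool, what is visible of it) and "centre" ([row, column] as shares, 0 to 1, of the picture: columns of its width, rows of its height, amid what is visible of it).
- place_of(camera, target): "centre" ([row, column] as shares, 0 to 1, of the picture: columns of its width, rows of its height: a listed point, or the origin of a listed thing).
The state is a dict: "clock": time; "joint_pos": joint angles; "qd": joint speeds; "tau": joint torques, N m; "eef_pos": TCP position; "ee_rot": TCP orientation; "ft_force": force on the tool from outside, world axes, zero at the start; "ft_torque": the same for the moment, N m; "width": finger opening in m.
Only numpy, scipy, OpenCV 4.12 (cv2) and the standard library are available. Lean on these libraries where they do the work, as an engineer would, in place of code of your own. Each camera call takes 0.05 s, during which the arm holds its last target.

## Working session

There is one attempt and no reset: what is moved stays moved. The work goes in short steps, Python scripts to look and compute and a tool call to move; the robot and the scene stay as the last step left them, time stands still between calls to the robot, and variables do not carry over. Pictures are saved under pics/ and viewed, and the job is handed in when it is done.

Besides the shell and the picture viewer there is one more tool, called in YAML: its name, and indented under it one key for each argument. drive_tool: Moves the arm, as the interface text tells. Its arguments: {"type":"object","properties":{"deltas":{"type":"array","items":{"type":"number"}},"jaw":{"type":"number"},"squeeze":{"type":"number"}},"required":["deltas"]}

```bash
mkdir -p pics; ls; cat > h.py <<'E'
import numpy as np, cv2
from cell import *
def shot(n,f):
    p=camera_params(n); im=camera(n); cv2.imwrite('pics/'+f,im); return im,p
def ray(p,rc):
    K=np.array(p["intrinsics"]);u=rc[1]*512;v=rc[0]*384
    d=np.array([(u-K[0,2])/K[0,0],(v-K[1,2])/K[1,1]])
    s=d.copy()
    for _ in range(30): s=d/(1+p["k1"]*(s@s))
    R=np.array(p["R"]);t=np.array(p["t"])
    w=R.T@np.array([s[0],s[1],1]); return -R.T@t,w/np.linalg.norm(w)
def proj(p,X):
    R=np.array(p["R"]);t=np.array(p["t"]);c=R@np.array(X)+t
    s=c[:2]/c[2]; s=s*(1+p["k1"]*(s@s)); K=np.array(p["intrinsics"])
    return K[0,0]*s[0]+K[0,2],K[1,1]*s[1]+K[1,2]
def tri(rs):
    A=np.zeros((3,3));b=np.zeros(3)
    for o,w in rs:
        P=np.eye(3)-np.outer(w,w);A+=P;b+=P@o
    X=np.linalg.solve(A,b)
    return X,[np.linalg.norm((np.eye(3)-np.outer(w,w))@(X-o)) for o,w in rs]
def atz(r,z): o,w=r; return o+w*(z-o[2])/w[2]
E
python3 - <<'E'
from h import *
np.set_printoptions(precision=4,suppress=True)
print(tcp_to_tips, sense())
D={}
for c in("scene","side","wrist"):
    im,p=shot(c,c+"0.png")
    print(c,-np.array(p["R"]).T@np.array(p["t"]))
    for t in("roller","stand","case","strip_left","strip_right"):
        for d in place_of(c,t)[:3]:
            r=ray(p,d["centre"]); D.setdefault(t,[]).append((c,r))
            print(c,t,round(d["confidence"],2),np.array(d["centre"])*[384,512],"z0:",atz(r,0)[:2], atz(r,.069)[:2])
E
```

```text
pics
0.017 {'clock': 0.0, 'joint_pos': array([-1.3785,  0.3076,  1.5077, -0.    ,  1.3284, -0.0735]), 'qd': array([ 0.0001, -0.0008, -0.0001,  0.001 ,  0.0004, -0.0009]), 'tau': array([  0.0013, -45.7553, -25.1913,   0.0003,   0.0132,   0.    ]), 'eef_pos': array([ 0.1509, -0.5541,  0.2474]), 'ee_rot': array([-3.1118, -0.416 ,  0.0002]), 'ft_force': array([-0.1889, -0.3405,  0.4062]), 'ft_torque': array([-0.0129, -0.0303, -0.0121]), 'width': 0.08539861877484851}
scene [ 1.4974 -0.0223  1.1415]
scene roller 0.94 [173.6064 357.3248] z0: [0.4081 0.3239] [0.4739 0.3029]
scene roller 0.6 [199.7952 368.0768] z0: [0.5227 0.3421] [0.5816 0.3201]
scene roller 0.56 [215.808  238.8992] z0: [ 0.5887 -0.0664] [ 0.6436 -0.0637]
scene stand 0.96 [241.1904 352.    ] z0: [0.6835 0.2691] [0.7327 0.2515]
scene stand 0.64 [203.712  366.3872] z0: [0.539  0.3341] [0.5969 0.3126]
scene case 0.88 [219.9168 268.4928] z0: [0.6043 0.0239] [0.6583 0.0211]
scene strip_left 0.72 [183.2832 305.92  ] z0: [0.4528 0.1486] [0.5159 0.1382]
scene strip_right 0.57 [176.2944 227.8912] z0: [ 0.4229 -0.1063] [ 0.4878 -0.1013]
side [0.0723 0.5909 0.8574]
side roller 0.97 [278.784  191.6928] z0: [0.5299 0.3259] [0.4931 0.3473]
side roller 0.84 [305.5872 232.8064] z0: [0.3899 0.3177] [0.3643 0.3396]
side stand 0.91 [236.3904 169.984 ] z0: [0.6842 0.2631] [0.635  0.2895]
side stand 0.64 [276.7872 187.904 ] z0: [0.5427 0.3278] [0.5048 0.349 ]
side case 0.97 [200.4096 241.5104] z0: [0.6027 0.0227] [0.56   0.0685]
side strip_left 0.89 [223.9872 240.6912] z0: [0.5425 0.1001] [0.5047 0.1396]
side strip_right 0.64 [182.208  291.2768] z0: [ 0.518  -0.1434] [ 0.4821 -0.0843]
wrist [ 0.2144 -0.5381  0.3743]
```

View pics/scene0.png

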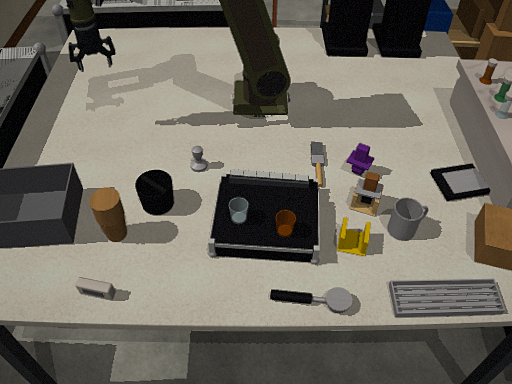

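View pics/side0.png

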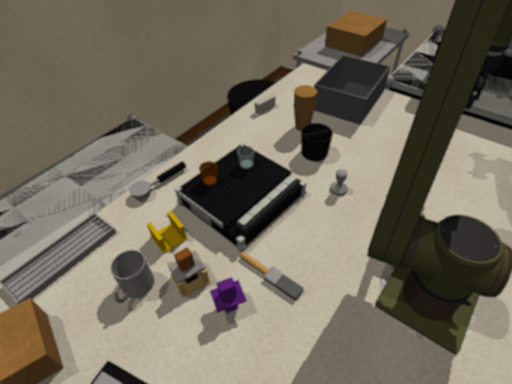

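```bash
python3 - <<'E'
import cv2
a=cv2.imread('pics/side0.png')[190:350,120:300]
cv2.imwrite('pics/side0z.png',cv2.resize(a,None,fx=3.5,fy=3.5,interpolation=cv2.INTER_CUBIC))
E
```

```text
(no output)
```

View pics/side0z.png

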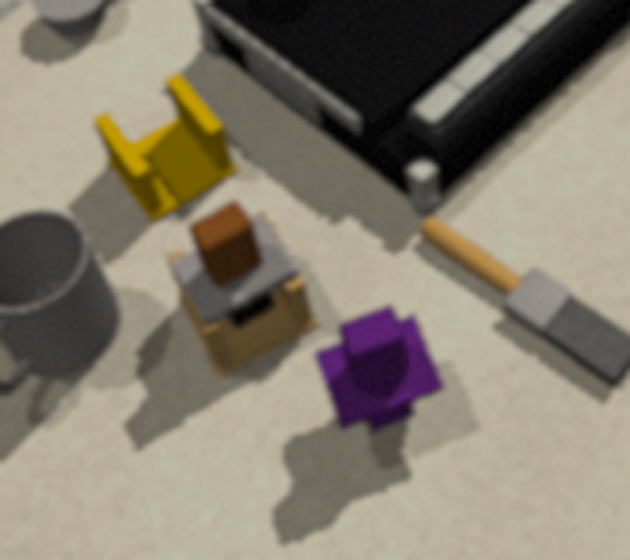

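The wooden roller (brown grip) hangs in the tan stand at about px (190,275) in side and (368,195) in scene. The purple roller and the yellow stand are decoys. The trim runs along the case's near edge, at scene row ~178, columns 230–308.

```bash
python3 - <<'E'
from h import *
from scipy.spatial.transform import Rotation as Ro
np.set_printoptions(precision=4,suppress=True)
ps,pd,pw=[camera_params(c) for c in("scene","side","wrist")]
f=lambda p,r,c: ray(p,(r/384,c/512))
print("roller",tri([f(ps,199.8,368.1),f(pd,278.8,191.7)]))
print("stand",tri([f(ps,203.7,366.4),f(pd,276.8,187.9)]))
print("L",tri([f(ps,183.3,305.9),f(pd,224,240.7)]))
print("R",tri([f(ps,176.3,227.9),f(pd,182.2,291.3)]))
for n,pp in(("g1",0),):pass
for t in("glass1","glass2"):
  rr=[]
  for c,p in(("scene",ps),("side",pd)):
    d=place_of(c,t)
    print(t,c,[(round(x["confidence"],2),np.array(x["centre"])*[384,512],atz(ray(p,x["centre"]),.07)) for x in d[:2]])
s=sense();R=Ro.from_rotvec(s["ee_rot"]).as_matrix();print(R)
Rw=np.array(pw["R"]);print("cam in tool",R.T@(-Rw.T@pw["t"]-s["eef_pos"]));print(R.T@Rw.T, pw["intrinsics"])
E
```

```text
roller (array([0.5275, 0.3341, 0.0087]), [np.float64(0.005900773065905938), np.float64(0.005900773065905913)])
stand (array([0.5413, 0.331 , 0.004 ]), [np.float64(0.0021502090276705847), np.float64(0.0021502090276706116)])
L (array([0.5088, 0.1377, 0.0624]), [np.float64(0.0017898189826747169), np.float64(0.0017898189826746833)])
R (array([ 0.4851, -0.0974,  0.0612]), [np.float64(0.005405927602349966), np.float64(0.005405927602349971)])
glass1 scene [(0.72, array([229.2864, 283.2896]), array([0.6923, 0.0621, 0.07  ])), (0.68, array([215.808 , 237.9776]), array([ 0.6444, -0.0663,  0.07  ]))]
glass1 side []
glass2 scene [(0.72, array([229.2864, 283.2896]), array([0.6923, 0.0621, 0.07  ])), (0.68, array([215.808 , 237.9776]), array([ 0.6444, -0.0663,  0.07  ]))]
glass2 side []
[[ 0.9649  0.2627  0.    ]
 [ 0.2627 -0.9649 -0.0001]
 [ 0.      0.0001 -1.    ]]
cam in tool [ 0.0655  0.0005 -0.126 ]
[[-0.0004 -0.9653 -0.2613]
 [ 1.     -0.0003 -0.0006]
 [ 0.0005 -0.2613  0.9653]] [[310.8448   0.     252.3144]
 [  0.     310.8448 198.1024]
 [  0.       0.       1.    ]]
```

View pics/wrist0.png

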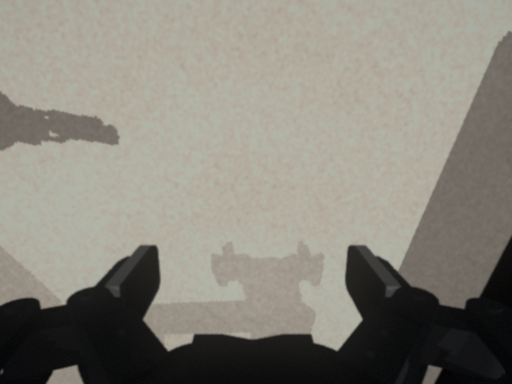

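drive_tool:
  deltas: [29.4,-13.2,0,0,0,0,29.4,-13.2,0,0,0,0,29.4,-13.2,0,0,0,0,29.4,-13.2,0,0,0,0,29.4,-13.2,0,0,0,0]

```text
clock: 1.52
eef_pos: [0.313, -0.4213, 0.2484]
ee_rot: [3.114, 0.415, 0.0]
ft_force: [0.8, -0.2, 0.1]
width: 0.0855
```

drive_tool:
  deltas: [27.4,-38.2,0,0,0,0.12,27.4,-38.2,0,0,0,0.24,27.4,-38.2,0,0,0,0.365,27.4,-38.2,0,0,0,0.365,27.4,-38.2,0,0,0,0.365]

```text
clock: 1.93
eef_pos: [0.3832, -0.2324, 0.2485]
ee_rot: [3.137, -0.16, 0.001]
ft_force: [0.5, -0.5, 0.2]
width: 0.0857
```

```bash
cat > go.py <<'E'
import sys
from h import *
from scipy.spatial.transform import Rotation as Ro
# usage: go.py x y z yaw -> deltas in tool axes (cm) to reach tool-down pose with tool x at yaw
x,y,z,yaw=map(float,sys.argv[1:5])
s=sense();R=Ro.from_rotvec(s["ee_rot"]).as_matrix()
T=Ro.from_euler('z',yaw)*Ro.from_euler('x',np.pi)
d=R.T@(np.array([x,y,z])-s["eef_pos"])*100
r=(Ro.from_matrix(R).inv()*T).as_rotvec()
print("t",s["clock"],"delta",np.round(d,2),"rot",np.round(r,3),"yaw",np.arctan2(R[1,0],R[0,0]).round(3),"q",s["joint_pos"].round(2),"pos",s["eef_pos"].round(4),"F",s["ft_force"].round(1),"w",round(s["width"],4))
E
python3 go.py .477 .02 .25 -.1
```

```text
t 1.9333 delta [  6.76 -26.06  -0.15] rot [ 0.001 -0.001 -0.002] yaw -0.102 q [-0.64  0.13  1.75  0.    1.26  1.03] pos [ 0.3832 -0.2324  0.2485] F [ 0.5 -0.5  0.2] w 0.0857
```

drive_tool:
  deltas: [6.8,-26,0,0,0,0,6.8,-26,0,0,0,0,6.8,-26,0,0,0,0,6.8,-26,0,0,0,0,6.8,-26,0,0,0,0]

```text
clock: 2.35
eef_pos: [0.4559, -0.0369, 0.2488]
ee_rot: [3.137, -0.16, 0.003]
ft_force: [0.6, -0.6, 0.0]
width: 0.0854
```

drive_tool:
  deltas: [1.2,-5.2,0,0,0,0,1.2,-5.2,0,0,0,0,1.2,-5.2,0,0,0,0]

```text
clock: 2.6
eef_pos: [0.4743, 0.017, 0.249]
ee_rot: [-3.137, 0.152, -0.005]
ft_force: [-0.4, -0.2, 0.2]
width: 0.0857
```

```bash
python3 go.py .477 .02 .25 -.1; python3 - <<'E'
from h import *
np.set_printoptions(precision=4,suppress=True)
im,p=shot("wrist","w1.png")
for t in("strip_left","strip_right","case"):
  for d in place_of("wrist",t)[:2]: print(t,round(d["confidence"],2),np.array(d["centre"])*[384,512],atz(ray(p,d["centre"]),.069 if t!="case" else 0))
E
```

```text
t 2.6 delta [ 0.24 -0.32 -0.1 ] rot [-0.001 -0.003  0.003] yaw -0.097 q [-0.05  0.16  1.71  0.    1.27  1.61] pos [0.4743 0.017  0.249 ] F [-0.4 -0.2  0.2] w 0.0857
strip_left 0.94 [170.304 119.808] [0.4991 0.1467 0.069 ]
case 0.96 [ 50.1888 243.9168] [0.6091 0.0129 0.    ]
```

View pics/w1.png

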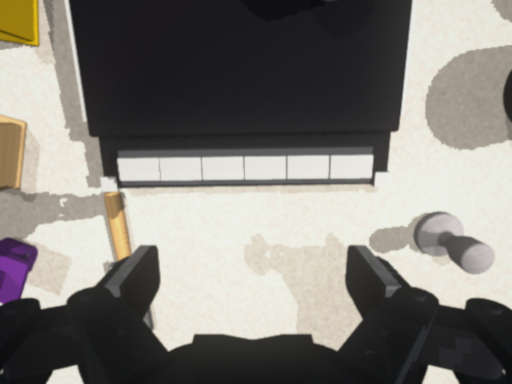

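The trim row spans px (118,168) to (373,165). The brush, the tamper and the edges of the stand and decoys are also in view. I'll take a second wrist view on the way to the stand.

```bash
python3 - <<'E'
import cv2
a=cv2.imread('pics/w1.png')[120:200,90:410]
cv2.imwrite('pics/w1z.png',cv2.resize(a,None,fx=2.5,fy=2.5,interpolation=cv2.INTER_CUBIC))
E
python3 go.py .477 .12 .29 -.1
```

```text
t 2.8 delta [ -0.66 -10.71  -4.15] rot [ 0.001 -0.001 -0.003] yaw -0.103 q [-0.06  0.16  1.71 -0.    1.27  1.61] pos [0.4727 0.0127 0.2487] F [-0.4  0.1  0.7] w 0.0853
```

View pics/w1z.png

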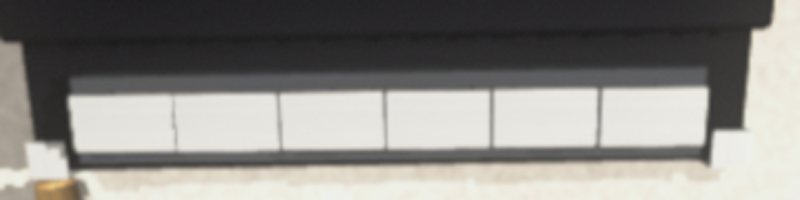

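drive_tool:
  deltas: [-1.5,-12.5,-8,0,0,0,-1.5,-12.5,-8,0,0,0,-1.5,-12.5,-8,0,0,0,-1.5,-12.5,-8,0,0,0,-1.5,-12.5,-8,0,0,0]

```text
clock: 3.22
eef_pos: [0.4722, 0.1408, 0.3319]
ee_rot: [-3.136, 0.159, -0.012]
ft_force: [0.8, -0.6, -0.4]
width: 0.0856
```

drive_tool:
  deltas: [0,0,0,0,0,0,0,0,0,0,0,0]

```text
clock: 3.38
eef_pos: [0.4722, 0.1393, 0.3319]
ee_rot: [-3.136, 0.162, -0.013]
ft_force: [0.7, 0.2, 0.8]
width: 0.0854
```

```bash
python3 - <<'E'
from h import *
np.set_printoptions(precision=4,suppress=True)
print(sense()["qd"],sense()["eef_pos"])
im,p=shot("wrist","w2.png")
import pickle; pickle.dump(p,open("w2.pkl","wb"))
for t,z in(("strip_left",.069),("strip_right",.069),("roller",.01),("stand",0)):
  for d in place_of("wrist",t)[:3]: print(t,round(d["confidence"],2),np.array(d["centre"])*[384,512],atz(ray(p,d["centre"]),z))
print(sense()["qd"],sense()["eef_pos"])
E
```

```text
[-0.012   0.0084  0.0173 -0.0027 -0.0003  0.0015] [0.4722 0.1393 0.3319]
strip_left 0.81 [147.9936 240.9984] [0.5005 0.1505 0.069 ]
strip_right 0.87 [144.6912 445.5936] [ 0.4784 -0.1014  0.069 ]
roller 0.94 [135.7056 117.2992] [0.5302 0.3257 0.01  ]
roller 0.58 [224.2176 142.4896] [0.3959 0.3158 0.01  ]
stand 0.92 [ 11.7888 141.0048] [0.6842 0.2647 0.    ]
stand 0.66 [131.2896 121.4976] [0.5356 0.3227 0.    ]
[ 0.0067  0.0021 -0.0051  0.0016 -0.0007  0.0004] [0.4719 0.1395 0.3311]
```

View pics/w2.png

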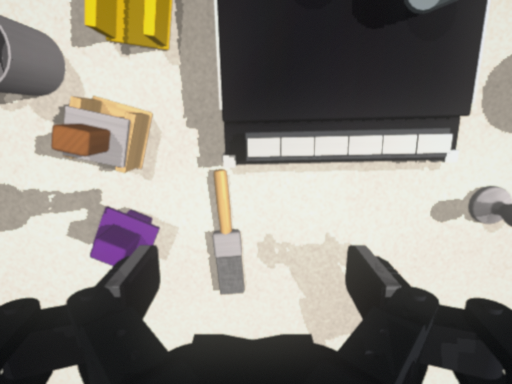

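```bash
python3 - <<'E'
import cv2
a=cv2.imread('pics/w2.png')
cv2.imwrite('pics/w2a.png',cv2.resize(a[90:180,210:490],None,fx=2.8,fy=2.8,interpolation=cv2.INTER_CUBIC))
cv2.imwrite('pics/w2b.png',cv2.resize(a[80:190,30:180],None,fx=5,fy=5,interpolation=cv2.INTER_CUBIC))
E
```

```text
(no output)
```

View pics/w2a.png

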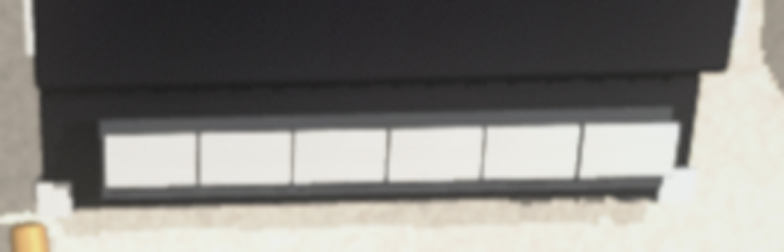

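View pics/w2b.png

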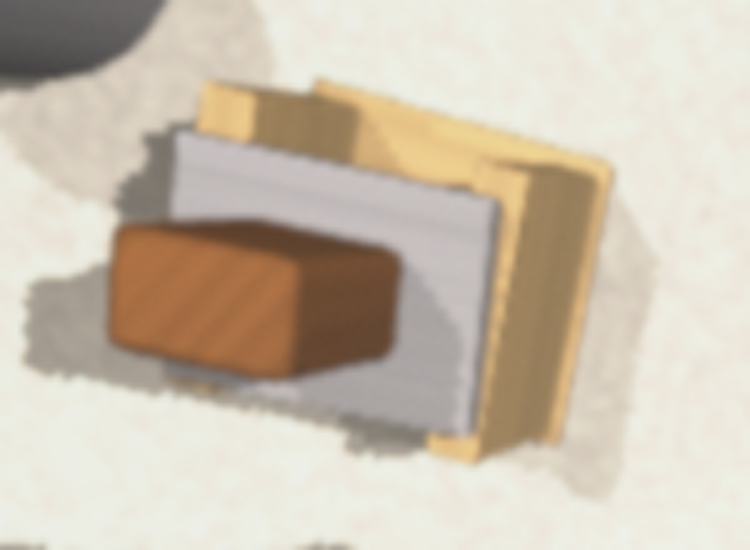

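```bash
cat > fit.py <<'E'
from h import *
from scipy.optimize import least_squares
import pickle
np.set_printoptions(precision=4,suppress=True)
p=pickle.load(open("w2.pkl","rb"))
def W(q,loc): c,s=np.cos(q[2]),np.sin(q[2]); return [q[0]+c*loc[0]-s*loc[1],q[1]+s*loc[0]+c*loc[1],loc[2]]
obs=[(-.126,-.104,0)]
def fc(q):
    r=[]
    for (lx,ly,k),uv in [((-.104,.1195,3),(247.1,137.9)),((-.126,.1195,3),(247.9,156.8)),((-.104,-.1195,4),(451.4,133.9)),((-.126,-.1195,4),(452.9,151.8)),((-.085,.15,.07),(223.6,121.4)),((-.085,-.15,.07),(469.6,115.7))]:
        z=q[k] if k in(3,4) else k
        r+=list(np.array(proj(p,W(q,(lx,ly,z))))-uv)
    return r
s=least_squares(fc,[.61,.02,-.1,.08,.085]);print("case",s.x,"res",s.fun)
q=s.x
for y in(.12,-.12): print("strip end",W(q,(-.115,y,0)))
def fr(q):
    r=[]
    for (lx,ly,lz),uv in [((.03,.038,.06),(65.4,105.6)),((.03,-.038,.06),(129.4,120)),((-.03,-.038,.06),(124.4,167.4)),((.014,.02,.115),(53,125.6)),((.014,-.02,.115),(89.4,131.6)),((-.014,-.02,.115),(88,155.6)),((-.014,.02,.115),(52.4,149))]:
        r+=list(np.array(proj(p,W(q,(lx,ly,lz+q[3]))))-uv)
    return r
s=least_squares(fr,[.53,.33,-.2,.01]);print("roller",s.x,"res",s.fun)
E
python3 fit.py; python3 go.py .47 .29 .25 1.3
```

```text
case [ 0.6071  0.0134 -0.0814  0.0886  0.0896] res [ 0.2263  0.0662 -0.0893 -0.0148  2.0297 -0.5817 -2.1456  0.5872 -1.5428
  0.1828  1.4653  0.0633]
strip end [np.float64(0.5022066981549619), np.float64(0.14231695135250838), 0]
strip end [np.float64(0.4826850639722565), np.float64(-0.09688778480218534), 0]
roller [ 0.5317  0.3306 -0.3047  0.0019] res [ 0.8977  0.9928 -0.9142 -0.526  -0.5995 -0.7132 -0.3486 -1.7904  0.9992
 -0.0971  0.6195  1.4457 -0.7584  0.6742]
t 3.6333 delta [ -1.79 -14.93   8.12] rot [ 0.003 -0.006 -1.403] yaw -0.103 q [ 0.2   0.13  1.54 -0.    1.47  1.88] pos [0.4719 0.1395 0.3311] F [ 0.1 -0.5 -0.4] w 0.085
```

drive_tool:
  deltas: [2,-8,2,0,0,-0.12,3,-14,4,0,0,-0.24,3.3,-16.4,6,0,0,-0.36,3.3,-16.4,6,0,0,-0.48,3.3,-16.4,6,0,0,-0.6]

```text
clock: 4.05
eef_pos: [0.5223, 0.3031, 0.2677]
ee_rot: [-3.041, -0.783, -0.005]
ft_force: [0.1, -0.7, -0.6]
width: 0.0853
```

drive_tool:
  deltas: [0,0,0,0,0,-0.12,0,0,0,0,0,-0.24,0,0,0,0,0,-0.36,0,0,0,0,0,-0.48,0,0,0,0,0,-0.6]

```text
clock: 4.47
eef_pos: [0.5223, 0.3025, 0.2668]
ee_rot: [-2.67, -1.655, -0.002]
ft_force: [0.7, 0.3, 0.8]
width: 0.085
```

```bash
python3 go.py .52 .30 .27 1.27
```

```text
t 4.4667 delta [-0.33 -0.1  -0.32] rot [ 0.001 -0.001 -0.161] yaw 1.109 q [0.45 0.33 1.42 0.   1.39 0.92] pos [0.5223 0.3025 0.2668] F [0.7 0.3 0.8] w 0.085
```

drive_tool:
  deltas: [0,0,0,0,0,-0.12,0,0,0,0,0,-0.16,0,0,0,0,0,-0.16]

```text
clock: 4.72
eef_pos: [0.5224, 0.3018, 0.266]
ee_rot: [-2.53, -1.863, 0.0]
ft_force: [-0.6, -0.2, -0.4]
width: 0.0852
```

```bash
python3 go.py .52 .30 .27 1.27; python3 - <<'E'
from h import *
import pickle
im,p=shot("wrist","w3.png"); pickle.dump(p,open("w3.pkl","wb"))
a=im[0:330,60:450]
cv2.imwrite('pics/w3a.png',cv2.resize(a,None,fx=1.8,fy=1.8,interpolation=cv2.INTER_CUBIC))
E
```

```text
t 4.7167 delta [-0.24 -0.17 -0.4 ] rot [-0.    -0.    -0.001] yaw 1.269 q [0.45 0.33 1.42 0.   1.39 0.76] pos [0.5224 0.3018 0.266 ] F [-0.6 -0.2 -0.4] w 0.0852
```

View pics/w3a.png

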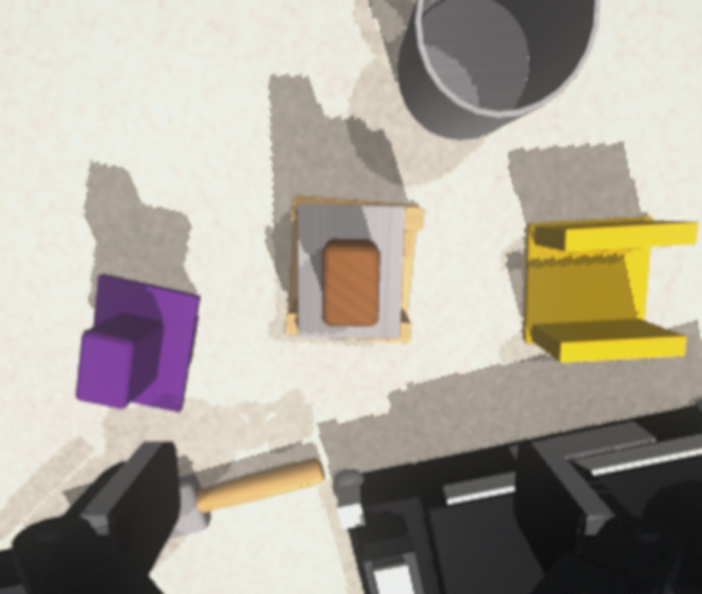

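```bash
cat > fit2.py <<'E'
from h import *
from scipy.optimize import least_squares
import pickle
np.set_printoptions(precision=4,suppress=True)
p2=pickle.load(open("w2.pkl","rb"));p3=pickle.load(open("w3.pkl","rb"))
def W(q,loc): c,s=np.cos(q[2]),np.sin(q[2]); return [q[0]+c*loc[0]-s*loc[1],q[1]+s*loc[0]+c*loc[1],loc[2]]
o2=[((.03,.038,.06),(65.4,105.6)),((.03,-.038,.06),(129.4,120)),((-.03,-.038,.06),(124.4,167.4)),((.014,.02,.115),(53,125.6)),((.014,-.02,.115),(89.4,131.6)),((-.014,-.02,.115),(88,155.6)),((-.014,.02,.115),(52.4,149))]
f=lambda u,v:(u/1.8+60,v/1.8)
# in w3: image right = roller +x, up = +y ; in w2: image up=+x, left=+y
o3=[((-.03,.038,.06),f(299,205)),((.03,.038,.06),f(406,207)),((-.03,-.038,.06),f(298,335)),((.03,-.038,.06),f(402,338)),
((-.014,.02,.115),f(325,240)),((.014,.02,.115),f(380,240)),((-.014,-.02,.115),f(322,325)),((.014,-.02,.115),f(379,326))]
def fr(q,sets):
    r=[]
    for p,o in sets:
      for l,uv in o: r+=list(np.array(proj(p,W(q,(l[0],l[1],l[2]+q[3]))))-uv)
    return r
for n,S in(("both",[(p2,o2),(p3,o3)]),("w3",[(p3,o3)])):
    s=least_squares(fr,[.53,.33,-.3,.01],args=(S,));print(n,s.x,"rms",np.sqrt(np.mean(s.fun**2)));print(s.fun[-16:])
q=s.x
# rails: tops .062, right ends px, left ends
for nm,u,v in(("railT right outer",424,210),("railB right",411,340),("railT left",292,198),("railB left",287,333)):
    X=atz(ray(p3,(f(u,v)[1]/384,f(u,v)[0]/512)),.062); print(nm,X,"rel roller", (lambda d:(np.cos(q[2])*d[0]+np.sin(q[2])*d[1],-np.sin(q[2])*d[0]+np.cos(q[2])*d[1]))(X[:2]-q[:2]))
E
python3 fit2.py; python3 - <<'E'
import cv2
a=cv2.imread('pics/w3.png')[100:200,210:310]
cv2.imwrite('pics/w3b.png',cv2.resize(a,None,fx=6,fy=6,interpolation=cv2.INTER_CUBIC))
E
```

```text
both [ 0.5326  0.328  -0.3162  0.0063] rms 1.0633982564583158
[-0.7573 -1.0343 -0.8435 -1.2571  0.3835  0.1089 -1.5729 -0.7659 -1.7212
  1.387   0.4616  1.8693 -0.1939  0.0163 -0.3627 -0.0904]
w3 [ 0.5331  0.328  -0.3206  0.0067] rms 0.9026414206250952
[-0.1085 -1.314  -0.1201 -1.267   0.6855 -0.0585 -1.2045 -0.6947 -1.0235
  1.1758  1.2084  1.8045  0.2805 -0.117   0.1574 -0.0883]
railT right outer [0.5832 0.3486 0.062 ] rel roller (np.float64(0.041002315623628965), np.float64(0.03530416762692075))
railB right [0.5557 0.2774 0.062 ] rel roller (np.float64(0.037334561927698864), np.float64(-0.04097195826766915))
railT left [0.5134 0.3772 0.062 ] rel roller (np.float64(-0.03423588072046445), np.float64(0.04047574023897538))
railB left [0.4853 0.3038 0.062 ] rel roller (np.float64(-0.037770039356928235), np.float64(-0.03804625499118146))
```

View pics/w3b.png

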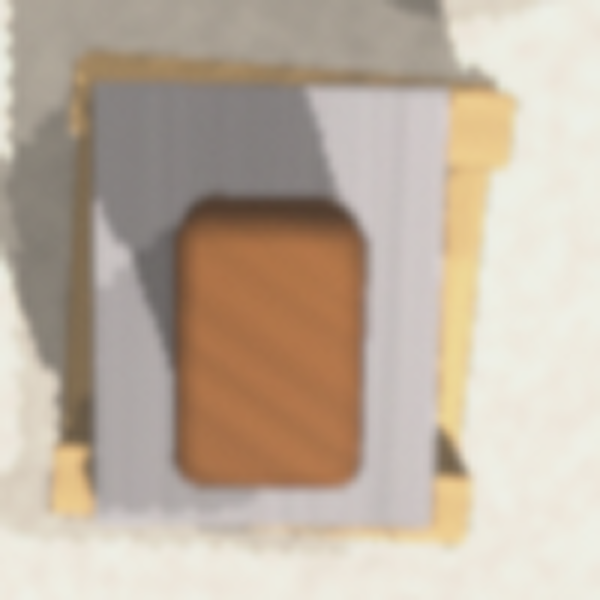

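```bash
python3 go.py .533 .328 .15 1.253
```

```text
t 4.7667 delta [ 2.8   0.23 11.62] rot [ 0.    -0.     0.014] yaw 1.267 q [0.45 0.33 1.42 0.   1.39 0.76] pos [0.5224 0.3019 0.2662] F [-0.3 -0.2 -0.2] w 0.0854
```

drive_tool:
  deltas: [2.8,0.2,4,0,0,0.014,2.8,0.2,8,0,0,0.014,2.8,0.2,11.6,0,0,0.014,2.8,0.2,11.6,0,0,0.014,2.8,0.2,11.6,0,0,0.014]
  jaw: 5
  squeeze: 80

```text
clock: 5.18
eef_pos: [0.5308, 0.3268, 0.1478]
ee_rot: [-2.545, -1.84, 0.011]
ft_force: [-0.3, 0.0, 1.0]
width: 0.0502
```

```bash
python3 - <<'E'
from h import *
im,p=shot("wrist","w4.png"); shot("side","s4.png")
import pickle; pickle.dump(p,open("w4.pkl","wb"))
a=cv2.imread('pics/s4.png')[200:340,130:290]
cv2.imwrite('pics/s4z.png',cv2.resize(a,None,fx=4,fy=4,interpolation=cv2.INTER_CUBIC))
E
python3 go.py .533 .328 .095 1.253
```

```text
t 5.2833 delta [-0.09 -0.1   5.72] rot [ 0.002 -0.002 -0.   ] yaw 1.253 q [0.48 0.46 1.52 0.   1.16 0.8 ] pos [0.5341 0.3284 0.1522] F [-0.1 -0.4  0.4] w 0.0499
```

View pics/w4.png

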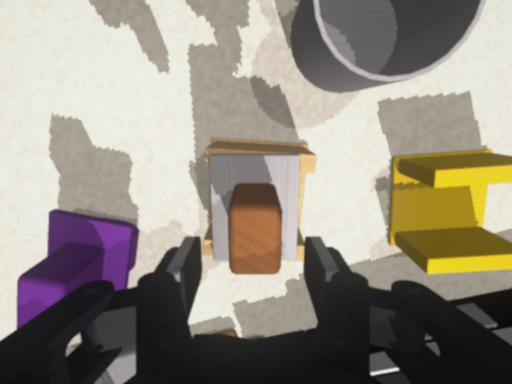

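View pics/s4z.png

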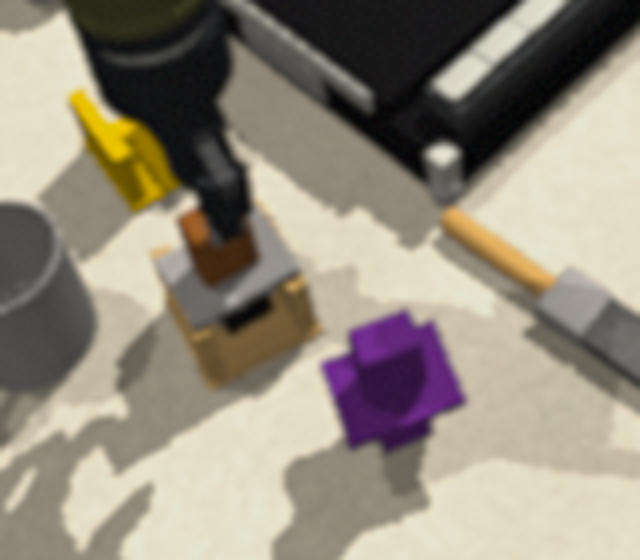

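```bash
python3 - <<'E'
from h import *
import pickle
p=pickle.load(open("w4.pkl","rb"))
for z in(.122,.125):
  P=[atz(ray(p,(v/384,u/512)),z)[:2] for u,v in((229.5,234),(279.5,234),(281,272),(229.5,273))]
  print(z,np.mean(P,0).round(4),[np.linalg.norm(P[i]-P[(i+1)%4]).round(4) for i in range(4)])
P=[atz(ray(p,(v/384,u/512)),.07)[:2] for u,v in((210,154),(300,155))]
print(P,np.linalg.norm(P[0]-P[1]),np.arctan2(*(P[1]-P[0])[::-1]))
E
```

```text
0.122 [0.5298 0.3204] [np.float64(0.0261), np.float64(0.022), np.float64(0.0279), np.float64(0.0226)]
0.125 [0.5303 0.3217] [np.float64(0.0256), np.float64(0.0216), np.float64(0.0273), np.float64(0.0222)]
[array([0.51650438, 0.37336952]), array([0.5721667 , 0.35434212])] 0.058824623216723625 -0.32938365391277236
```

drive_tool:
  deltas: [0,0,2,0,0,0,0,0,4,0,0,0,0,0,5.2,0,0,0,0,0,5.5,0,0,0,0,0,5.5,0,0,0]

```text
clock: 5.7
eef_pos: [0.5354, 0.3289, 0.0991]
ee_rot: [2.545, 1.84, 0.009]
ft_force: [0.5, -0.2, 0.7]
width: 0.05
```

drive_tool:
  deltas: [0,0,0,0,0,0,0,0,0,0,0,0]

```text
clock: 5.87
eef_pos: [0.5372, 0.3298, 0.1017]
ee_rot: [2.545, 1.839, 0.017]
ft_force: [-0.4, -0.8, 0.4]
width: 0.0498
```

```bash
python3 go.py .533 .328 .09 1.253
```

```text
t 5.8667 delta [-0.31 -0.36  1.17] rot [ 0.008 -0.008 -0.001] yaw 1.252 q [0.48 0.51 1.57 0.   1.04 0.8 ] pos [0.5372 0.3298 0.1017] F [-0.4 -0.8  0.4] w 0.0498
```

drive_tool:
  deltas: [-0.3,-0.35,0.5,0.008,-0.008,0,-0.3,-0.35,0.8,0.008,-0.008,0,-0.3,-0.35,1.0,0.008,-0.008,0,-0.3,-0.35,1.0,0.008,-0.008,0]

```text
clock: 6.2
eef_pos: [0.5327, 0.3279, 0.0912]
ee_rot: [-2.546, -1.84, 0.002]
ft_force: [0.4, -0.6, -0.3]
width: 0.0502
```

```bash
python3 go.py .533 .328 .09 1.253
```

```text
t 6.2 delta [0.02 0.03 0.12] rot [-0.001  0.001 -0.001] yaw 1.252 q [0.48 0.52 1.59 0.   1.03 0.8 ] pos [0.5327 0.3279 0.0912] F [ 0.4 -0.6 -0.3] w 0.0502
```

drive_tool:
  deltas: [0,0,0.1,0,0,0,0,0,0.2,0,0,0,0,0,0.3,0,0,0,0,0,0.3,0,0,0]
  jaw: 3.3

```text
clock: 6.53
eef_pos: [0.5325, 0.3278, 0.0878]
ee_rot: [-2.546, -1.84, 0.003]
ft_force: [-0.2, 0.0, 0.3]
width: 0.0333
```

```bash
python3 go.py .533 .328 .087 1.253
```

```text
t 6.5333 delta [0.04 0.04 0.08] rot [-0.002  0.001 -0.001] yaw 1.252 q [0.48 0.53 1.59 0.   1.03 0.8 ] pos [0.5325 0.3278 0.0878] F [-0.2  0.   0.3] w 0.0333
```

drive_tool:
  deltas: [0,0,0.1,0,0,0,0,0,0.2,0,0,0,0,0,0.2,0,0,0]

```text
clock: 6.78
eef_pos: [0.5326, 0.3279, 0.0864]
ee_rot: [-2.546, -1.84, 0.002]
ft_force: [-1.4, 0.1, 3.5]
width: 0.0329
```

drive_tool:
  deltas: [0,0,-0.05,0,0,0,0,0,-0.1,0,0,0,0,0,-0.1,0,0,0,0,0,-0.1,0,0,0,0,0,-0.1,0,0,0]
  jaw: 0
  squeeze: 90

```text
clock: 7.2
eef_pos: [0.5324, 0.3277, 0.0871]
ee_rot: [-2.546, -1.84, 0.003]
ft_force: [-0.1, -0.9, -0.3]
width: 0.0273
```

drive_tool:
  deltas: [0,0,0,0,0,0,0,0,0,0,0,0]

```text
clock: 7.37
eef_pos: [0.5324, 0.3277, 0.0871]
ee_rot: [-2.546, -1.84, 0.003]
ft_force: [-0.0, -1.4, 0.3]
width: 0.0269
```

```bash
python3 go.py .533 .328 .187 1.253
```

```text
t 7.3667 delta [ 0.04  0.03 -9.99] rot [-0.002  0.001 -0.001] yaw 1.252 q [0.48 0.53 1.59 0.   1.03 0.8 ] pos [0.5324 0.3277 0.0871] F [-0.  -1.4  0.3] w 0.0269
```

drive_tool:
  deltas: [0,0,-1.5,0,0,0,0,0,-4,0,0,0,0,0,-8,0,0,0,0,0,-11.5,0,0,0,0,0,-11.5,0,0,0]

```text
clock: 7.78
eef_pos: [0.5366, 0.33, 0.2096]
ee_rot: [2.545, 1.84, 0.018]
ft_force: [2.0, 0.5, -2.3]
width: 0.0268
```

```bash
python3 - <<'E'
from h import *
im,p=shot("wrist","w5.png")
E
python3 go.py .503 .155 .2 -.081
```

```text
t 7.8333 delta [-17.56   2.4    0.55] rot [ 0.    -0.008  1.333] yaw 1.252 q [0.48 0.41 1.45 0.   1.27 0.8 ] pos [0.5353 0.3293 0.2064] F [ 0.4  0.5 -3.9] w 0.0272
```

View pics/w5.png

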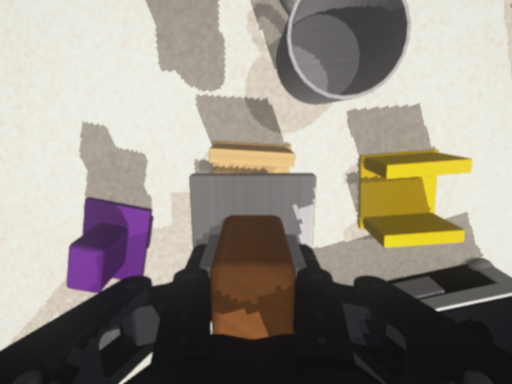

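```bash
python3 go.py .5007 .1244 .19 -.082
```

```text
t 7.8333 delta [-20.55   3.13   1.54] rot [ 0.    -0.008  1.334] yaw 1.252 q [0.48 0.41 1.45 0.   1.27 0.8 ] pos [0.5353 0.3293 0.2064] F [ 0.4  0.5 -3.9] w 0.0272
```

drive_tool:
  deltas: [-3.5,0.5,0,0,-0.008,0.12,-7.5,1.1,0,0,-0.008,0.24,-11.5,1.7,0,0,-0.008,0.36,-15,2.3,0,0,-0.008,0.48,-18,2.8,0,0,-0.008,0.6]

```text
clock: 8.25
eef_pos: [0.5027, 0.1471, 0.2031]
ee_rot: [2.976, 0.996, -0.007]
ft_force: [-0.2, -0.2, -3.9]
width: 0.0269
```

```bash
python3 go.py .5007 .1244 .19 -.082
```

```text
t 8.25 delta [-1.52  1.69  1.32] rot [0.003 0.004 0.728] yaw 0.646 q [ 0.21  0.28  1.67 -0.    1.19  1.13] pos [0.5027 0.1471 0.2031] F [-0.2 -0.2 -3.9] w 0.0269
```

drive_tool:
  deltas: [-1,1,0.5,0,0,0.12,-1.5,1.7,1.0,0,0,0.24,-1.5,1.7,1.0,0,0,0.36,-1.5,1.7,1.0,0,0,0.48,-1.5,1.7,1.0,0,0,0.6]

```text
clock: 8.67
eef_pos: [0.4991, 0.1236, 0.1909]
ee_rot: [3.136, 0.061, -0.013]
ft_force: [0.2, -0.2, -3.3]
width: 0.0269
```

drive_tool:
  deltas: [0,0,0,0,0,0.12,0,0,0,0,0,0.12]

```text
clock: 8.83
eef_pos: [0.4971, 0.1231, 0.1885]
ee_rot: [3.132, -0.132, -0.02]
ft_force: [-0.1, -0.6, -3.9]
width: 0.0272
```

```bash
python3 - <<'E'
from h import *
im,p=shot("wrist","w6.png"); im,p=shot("side","s6.png")
cv2.imwrite('pics/s6z.png',cv2.resize(im[130:300,180:330],None,fx=3.5,fy=3.5,interpolation=cv2.INTER_CUBIC))
E
python3 go.py .5007 .1244 .18 -.082
```

```text
t 8.9333 delta [ 0.29 -0.13  0.93] rot [0.007 0.011 0.004] yaw -0.078 q [ 0.16  0.28  1.71 -0.    1.16  1.81] pos [0.4978 0.1234 0.1893] F [-0.4 -0.  -3.5] w 0.0267
```

View pics/w6.png

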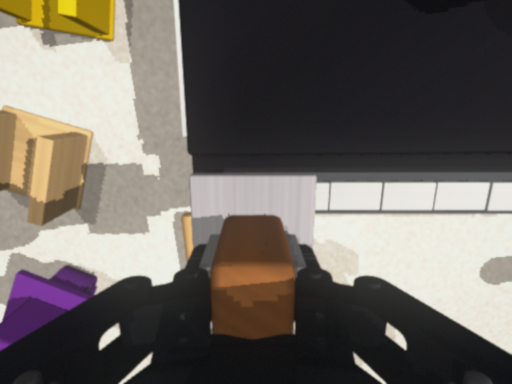

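View pics/s6z.png

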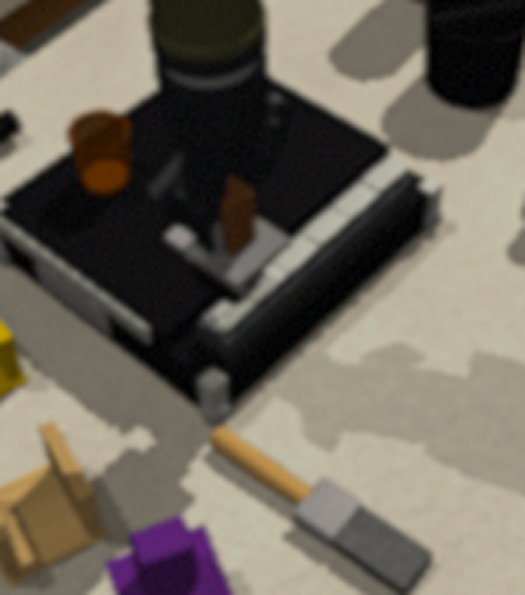

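```bash
python3 - <<'E'
from h import *
p=camera_params("wrist")
for u,v in((320,197),(330,197),(490,197),(329,197)):
  print(u,[atz(ray(p,(v/384,u/512)),z).round(4) for z in (.08,.088)])
for u in(382.5,436,490): print(u,atz(ray(p,(197/384,u/512)),.085).round(4))
E
```

```text
320 [array([0.4953, 0.0691, 0.08  ]), array([0.4977, 0.0708, 0.088 ])]
330 [array([0.4947, 0.0613, 0.08  ]), array([0.4971, 0.0633, 0.088 ])]
490 [array([ 0.4846, -0.064 ,  0.08  ]), array([ 0.4874, -0.0578,  0.088 ])]
329 [array([0.4947, 0.0621, 0.08  ]), array([0.4971, 0.064 , 0.088 ])]
382.5 [0.4929 0.0223 0.085 ]
436 [ 0.4897 -0.0187  0.085 ]
490 [ 0.4864 -0.0601  0.085 ]
```

drive_tool:
  deltas: [0.3,-0.1,0.8,0.007,0.011,0,0.3,-0.1,1.6,0.007,0.011,0,0.3,-0.1,2.2,0.007,0.011,0,0.3,-0.1,2.2,0.007,0.011,0]

```text
clock: 9.27
eef_pos: [0.4991, 0.1238, 0.1654]
ee_rot: [3.139, -0.12, -0.006]
ft_force: [-0.6, -0.2, -3.0]
width: 0.0269
```

```bash
python3 go.py .5007 .1244 .16 -.082
```

```text
t 9.2667 delta [ 0.16 -0.07  0.54] rot [0.001 0.004 0.006] yaw -0.076 q [0.16 0.31 1.74 0.   1.1  1.81] pos [0.4991 0.1238 0.1654] F [-0.6 -0.2 -3. ] w 0.0269
```

drive_tool:
  deltas: [0.15,0,0.1,0,0.003,0,0.15,0,0.2,0,0.003,0,0.15,0,0.3,0,0.003,0,0.15,0,0.4,0,0.003,0]

```text
clock: 9.6
eef_pos: [0.5008, 0.1238, 0.1616]
ee_rot: [3.139, -0.12, -0.0]
ft_force: [-0.0, 0.7, -3.1]
width: 0.027
```

drive_tool:
  deltas: [0,0,0.1,0,0,0,0,0,0.2,0,0,0,0,0,0.2,0,0,0]

```text
clock: 9.85
eef_pos: [0.5008, 0.1238, 0.1595]
ee_rot: [3.139, -0.119, -0.0]
ft_force: [0.4, 0.4, -3.5]
width: 0.027
```

drive_tool:
  deltas: [0,0,0.1,0,0,0,0,0,0.2,0,0,0,0,0,0.25,0,0,0]

```text
clock: 10.1
eef_pos: [0.5012, 0.124, 0.1583]
ee_rot: [-3.139, 0.12, -0.002]
ft_force: [-2.4, 0.7, 8.0]
width: 0.027
```

drive_tool:
  deltas: [0,0,0.1,0,0,0,0,0,0.2,0,0,0,0,0,0.2,0,0,0]

```text
clock: 10.35
eef_pos: [0.5012, 0.1242, 0.1575]
ee_rot: [-3.139, 0.12, -0.003]
ft_force: [-2.9, 0.7, 7.3]
width: 0.027
```

drive_tool:
  deltas: [0,0,0.2,0,0,0,0,0,0.25,0,0,0,0,0,0.3,0,0,0,0,0,0.3,0,0,0]

```text
clock: 10.68
eef_pos: [0.5012, 0.1245, 0.1557]
ee_rot: [-3.138, 0.12, -0.004]
ft_force: [-3.8, 1.3, 6.7]
width: 0.027
```

drive_tool:
  deltas: [0,0,0.2,0,0,0,0,0,0.25,0,0,0,0,0,0.3,0,0,0,0,0,0.3,0,0,0]

```text
clock: 11.02
eef_pos: [0.5012, 0.1248, 0.1547]
ee_rot: [-3.137, 0.12, -0.006]
ft_force: [-3.7, 0.8, 12.2]
width: 0.0269
```

drive_tool:
  deltas: [0,0,0.2,0,0,0,0,0,0.25,0,0,0,0,0,0.3,0,0,0,0,0,0.3,0,0,0]

```text
clock: 11.35
eef_pos: [0.5014, 0.1254, 0.1545]
ee_rot: [-3.136, 0.12, -0.008]
ft_force: [-5.5, 1.2, 20.0]
width: 0.027
```

drive_tool:
  deltas: [0,0.15,0.22,0,0,0,0,0.3,0.22,0,0,0,0,0.5,0.22,0,0,0,0,0.7,0.22,0,0,0,0,0.9,0.22,0,0,0]

```text
clock: 11.77
eef_pos: [0.5006, 0.1174, 0.1547]
ee_rot: [-3.133, 0.121, -0.01]
ft_force: [-4.6, 5.1, 16.5]
width: 0.0269
```

```bash
cat > ln.py <<'E'
from h import *
from scipy.spatial.transform import Rotation as Ro
s=sense();R=Ro.from_rotvec(s["ee_rot"]).as_matrix()
e=s["eef_pos"];L=np.array([.5022,.1423]);d=np.array([-.0813,-.9967])
al=(e[:2]-L)@d; off=(e[:2]-L)@np.array([.9967,-.0813])
r=(Ro.from_matrix(R).inv()*Ro.from_euler('z',-.082)*Ro.from_euler('x',np.pi)).as_rotvec()
print("t",s["clock"].round(2),"s mm",(al*1e3).round(1),"off mm",(off*1e3).round(1),"top z",(e[2]-.0771).round(4),"Fc",(s["ft_force"]+[0,0,3.5]).round(1),"rot err",r.round(3))
E
python3 ln.py
```

```text
Traceback (most recent call last):
  File "ln.py", line 7, in <module>
    print("t",s["clock"].round(2),"s mm",(al*1e3).round(1),"off mm",(off*1e3).round(1),"top z",(e[2]-.0771).round(4),"Fc",(s["ft_force"]+[0,0,3.5]).round(1),"rot err",r.round(3))
              ^^^^^^^^^^^^^^^^
AttributeError: 'float' object has no attribute 'round'
```

```bash
sed -i 's/s\["clock"\].round(2)/round(s["clock"],2)/' ln.py; python3 ln.py
```

```text
t 11.77 s mm 24.9 off mm 0.5 top z 0.0776 Fc [-4.6  5.1 20. ] rot err [-0.006 -0.006  0.005]
```

drive_tool:
  deltas: [0,0.25,0.2,-0.003,-0.003,0.002,0,0.5,0.2,-0.005,-0.005,0.004,0,0.75,0.2,-0.005,-0.005,0.004,0,1.0,0.2,-0.005,-0.005,0.004,0,1.25,0.2,-0.005,-0.005,0.004]

```text
clock: 12.18
eef_pos: [0.5002, 0.1074, 0.1549]
ee_rot: [-3.133, 0.128, -0.005]
ft_force: [-4.2, 4.1, 14.1]
width: 0.0272
```

```bash
python3 ln.py
```

```text
t 12.18 s mm 35.0 off mm 0.9 top z 0.0778 Fc [-4.2  4.1 17.6] rot err [-0.006 -0.003  0.   ]
```

drive_tool:
  deltas: [0,0.25,0.2,-0.003,0,0,0,0.5,0.2,-0.005,0,0,0,0.75,0.2,-0.005,0,0,0,1.0,0.2,-0.005,0,0,0,1.25,0.2,-0.005,0,0]

```text
clock: 12.6
eef_pos: [0.4991, 0.0955, 0.1549]
ee_rot: [-3.137, 0.128, -0.007]
ft_force: [-5.3, 1.9, 14.4]
width: 0.027
```

```bash
python3 ln.py
```

```text
t 12.6 s mm 46.9 off mm 0.8 top z 0.0778 Fc [-5.3  1.9 17.9] rot err [-0.002 -0.004  0.   ]
```

drive_tool:
  deltas: [-0.03,0.25,0.2,0,-0.003,0,-0.05,0.5,0.2,0,-0.003,0,-0.05,0.75,0.2,0,-0.003,0,-0.05,1.0,0.2,0,-0.003,0,-0.05,1.25,0.2,0,-0.003,0]

```text
clock: 13.02
eef_pos: [0.4981, 0.0835, 0.1551]
ee_rot: [-3.135, 0.129, -0.006]
ft_force: [-3.0, 1.3, 13.3]
width: 0.0275
```

```bash
python3 ln.py
```

```text
t 13.02 s mm 59.0 off mm 0.7 top z 0.078 Fc [-3.   1.3 16.8] rot err [-0.004 -0.003  0.   ]
```

drive_tool:
  deltas: [-0.03,0.25,0.22,-0.003,-0.003,0,-0.05,0.5,0.22,-0.003,-0.003,0,-0.05,0.75,0.22,-0.003,-0.003,0,-0.05,1.0,0.22,-0.003,-0.003,0,-0.05,1.25,0.22,-0.003,-0.003,0]

```text
clock: 13.43
eef_pos: [0.4976, 0.0737, 0.1552]
ee_rot: [-3.132, 0.131, -0.006]
ft_force: [-3.1, 8.9, 12.1]
width: 0.0271
```

```bash
python3 ln.py
```

```text
t 13.43 s mm 68.8 off mm 1.0 top z 0.0781 Fc [-3.1  8.9 15.6] rot err [-0.007 -0.003 -0.002]
```

drive_tool:
  deltas: [-0.03,0.25,0.22,-0.003,-0.003,0,-0.05,0.5,0.22,-0.003,-0.003,0,-0.05,0.75,0.22,-0.003,-0.003,0,-0.05,1.0,0.22,-0.003,-0.003,0,-0.05,1.25,0.22,-0.003,-0.003,0]

```text
clock: 13.85
eef_pos: [0.4967, 0.062, 0.1551]
ee_rot: [-3.134, 0.131, -0.004]
ft_force: [-3.7, 0.8, 13.5]
width: 0.0272
```

```bash
python3 ln.py
```

```text
t 13.85 s mm 80.5 off mm 1.0 top z 0.078 Fc [-3.7  0.8 17. ] rot err [-0.005 -0.003 -0.002]
```

drive_tool:
  deltas: [-0.05,0.25,0.22,-0.005,-0.003,0,-0.08,0.5,0.22,-0.005,-0.003,0,-0.08,0.75,0.22,-0.005,-0.003,0,-0.08,1.0,0.22,-0.005,-0.003,0,-0.08,1.25,0.22,-0.005,-0.003,0]

```text
clock: 14.27
eef_pos: [0.4956, 0.0499, 0.1551]
ee_rot: [-3.138, 0.131, -0.004]
ft_force: [-3.2, 0.3, 13.7]
width: 0.027
```

drive_tool:
  deltas: [-0.05,0.25,0.22,-0.005,-0.003,0,-0.08,0.5,0.22,-0.005,-0.003,0,-0.08,0.75,0.22,-0.005,-0.003,0,-0.08,1.0,0.22,-0.005,-0.003,0,-0.08,1.25,0.22,-0.005,-0.003,0]

```text
clock: 14.68
eef_pos: [0.4946, 0.0378, 0.1551]
ee_rot: [3.136, -0.132, 0.003]
ft_force: [-2.8, 4.4, 12.7]
width: 0.0273
```

```bash
python3 ln.py
```

```text
t 14.68 s mm 104.7 off mm 0.9 top z 0.078 Fc [-2.8  4.4 16.2] rot err [ 0.003 -0.002 -0.002]
```

drive_tool:
  deltas: [-0.05,0.25,0.22,0.001,-0.002,0,-0.08,0.5,0.22,0,-0.003,0,-0.08,0.75,0.22,0,-0.003,0,-0.08,1.0,0.22,0,-0.003,0,-0.08,1.25,0.22,0,-0.003,0]

```text
clock: 15.1
eef_pos: [0.4939, 0.0271, 0.1552]
ee_rot: [-3.138, 0.132, -0.004]
ft_force: [-3.3, 3.8, 13.2]
width: 0.0274
```

drive_tool:
  deltas: [-0.05,0.25,0.22,0,-0.002,0,-0.08,0.5,0.22,0,-0.003,0,-0.08,0.75,0.22,0,-0.003,0,-0.08,1.0,0.22,0,-0.003,0,-0.08,1.25,0.22,0,-0.003,0]

```text
clock: 15.52
eef_pos: [0.4928, 0.0148, 0.1551]
ee_rot: [-3.138, 0.132, -0.004]
ft_force: [-3.3, 1.2, 12.6]
width: 0.0269
```

```bash
python3 ln.py
```

```text
t 15.52 s mm 127.8 off mm 1.0 top z 0.078 Fc [-3.3  1.2 16.1] rot err [-0.001 -0.002 -0.002]
```

drive_tool:
  deltas: [-0.05,0.25,0.24,0,-0.002,0,-0.08,0.5,0.24,0,-0.003,0,-0.08,0.75,0.24,0,-0.003,0,-0.08,1.0,0.24,0,-0.003,0,-0.08,1.25,0.24,0,-0.003,0]

```text
clock: 15.93
eef_pos: [0.4919, 0.0024, 0.1549]
ee_rot: [-3.137, 0.132, -0.004]
ft_force: [-3.9, 0.0, 12.8]
width: 0.027
```

drive_tool:
  deltas: [-0.05,0.25,0.24,0,-0.002,0,-0.08,0.5,0.24,0,-0.003,0,-0.08,0.75,0.24,0,-0.003,0,-0.08,1.0,0.24,0,-0.003,0,-0.08,1.25,0.24,0,-0.003,0]

```text
clock: 16.35
eef_pos: [0.4912, -0.0073, 0.1548]
ee_rot: [-3.131, 0.135, -0.005]
ft_force: [-1.6, 9.3, 12.8]
width: 0.027
```

drive_tool:
  deltas: [-0.05,0.25,0.24,0,-0.002,0,-0.08,0.5,0.24,0,-0.003,0,-0.08,0.75,0.24,0,-0.003,0,-0.08,1.0,0.24,0,-0.003,0,-0.08,1.25,0.24,0,-0.003,0]

```text
clock: 16.77
eef_pos: [0.4903, -0.0194, 0.1546]
ee_rot: [-3.131, 0.135, -0.005]
ft_force: [-2.9, 1.1, 14.1]
width: 0.0269
```

```bash
python3 ln.py
```

```text
t 16.77 s mm 162.1 off mm 1.3 top z 0.0775 Fc [-2.9  1.1 17.6] rot err [-0.008 -0.003 -0.004]
```

```bash
python3 - <<'E'
from h import *
im,p=shot("wrist","w7.png"); im,p=shot("side","s7.png")
cv2.imwrite('pics/s7z.png',cv2.resize(im[120:260,190:350],None,fx=4.5,fy=4.5,interpolation=cv2.INTER_CUBIC))
im,p=shot("scene","c7.png")
cv2.imwrite('pics/c7z.png',cv2.resize(im[130:260,180:340],None,fx=4.5,fy=4.5,interpolation=cv2.INTER_CUBIC))
E
python3 ln.py
```

```text
t 16.92 s mm 162.7 off mm 1.3 top z 0.0774 Fc [-3.5  0.1 17.3] rot err [-0.007 -0.003 -0.004]
```

View pics/w7.png

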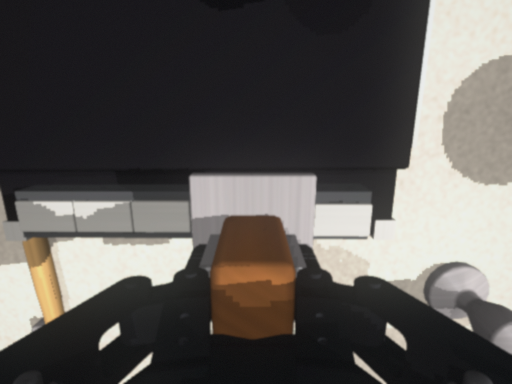

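View pics/s7z.png

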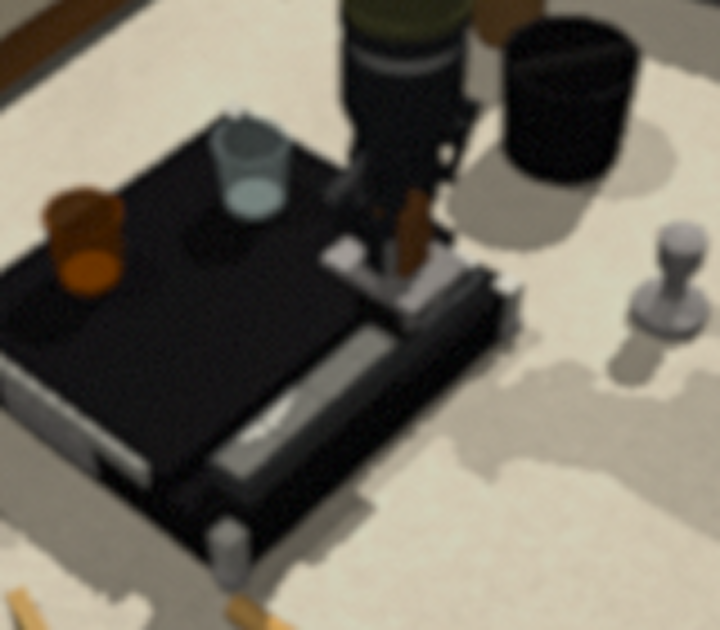

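View pics/c7z.png

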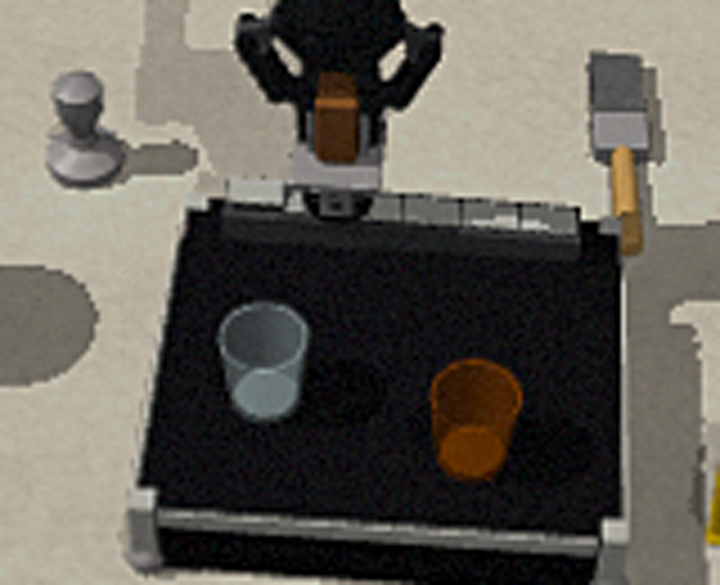

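The view shows the wheel on section 5 at scene crop (335,205). Section 6 still stands proud at (260,190), and sections 1–4 look even. I'll carry on, then roll back over the row for a second height profile.

drive_tool:
  deltas: [-0.08,0.25,0.25,-0.005,-0.002,-0.002,-0.12,0.5,0.25,-0.007,-0.003,-0.003,-0.12,0.75,0.25,-0.007,-0.003,-0.003,-0.12,1.0,0.25,-0.007,-0.003,-0.003,-0.12,1.25,0.25,-0.007,-0.003,-0.003]

```text
clock: 17.33
eef_pos: [0.4891, -0.0324, 0.1543]
ee_rot: [3.139, -0.131, 0.005]
ft_force: [-3.0, 1.1, 13.8]
width: 0.0269
```

drive_tool:
  deltas: [-0.05,0.25,0.25,0,-0.002,0,-0.08,0.5,0.25,0,-0.003,0,-0.08,0.75,0.25,0,-0.003,0,-0.08,1.0,0.25,0,-0.003,0,-0.08,1.25,0.25,0,-0.003,0]

```text
clock: 17.75
eef_pos: [0.4883, -0.0431, 0.1541]
ee_rot: [-3.135, 0.133, -0.005]
ft_force: [-2.7, 8.9, 14.2]
width: 0.027
```

drive_tool:
  deltas: [-0.05,0.25,0.25,0,-0.002,0,-0.08,0.5,0.25,0,-0.003,0,-0.08,0.75,0.25,0,-0.003,0,-0.08,1.0,0.25,0,-0.003,0,-0.08,1.25,0.25,0,-0.003,0]

```text
clock: 18.17
eef_pos: [0.4875, -0.0545, 0.1538]
ee_rot: [-3.133, 0.133, -0.006]
ft_force: [-3.3, 3.1, 13.7]
width: 0.0272
```

```bash
python3 ln.py
```

```text
t 18.17 s mm 197.4 off mm 1.4 top z 0.0767 Fc [-3.3  3.1 17.2] rot err [-0.006 -0.004 -0.003]
```

drive_tool:
  deltas: [-0.08,0.25,0.25,-0.004,-0.002,-0.002,-0.12,0.5,0.25,-0.006,-0.004,-0.003,-0.12,0.75,0.25,-0.006,-0.004,-0.003,-0.12,1.0,0.25,-0.006,-0.004,-0.003,-0.12,1.25,0.25,-0.006,-0.004,-0.003]

```text
clock: 18.58
eef_pos: [0.4865, -0.0672, 0.1536]
ee_rot: [3.138, -0.128, 0.005]
ft_force: [-3.9, 1.1, 13.6]
width: 0.0272
```

drive_tool:
  deltas: [-0.05,0.25,0.25,0,-0.002,0,-0.08,0.5,0.25,0,-0.003,0,-0.08,0.75,0.25,0,-0.003,0,-0.08,1.0,0.25,0,-0.003,0,-0.08,1.25,0.25,0,-0.003,0]

```text
clock: 19.0
eef_pos: [0.4856, -0.08, 0.1535]
ee_rot: [3.138, -0.128, 0.005]
ft_force: [-3.4, 0.7, 12.7]
width: 0.0273
```

drive_tool:
  deltas: [0,0.1,0.28,0,-0.002,0,0,0.2,0.28,0,-0.003,0,0,0.3,0.28,0,-0.003,0,0,0.3,0.28,0,-0.003,0]

```text
clock: 19.33
eef_pos: [0.486, -0.0835, 0.1529]
ee_rot: [3.137, -0.128, 0.004]
ft_force: [-4.7, 0.7, 14.5]
width: 0.0273
```

```bash
python3 - <<'E'
from h import *
shot("side","s8.png")
im,p=shot("scene","c8.png")
cv2.imwrite('pics/c8z.png',cv2.resize(im[130:220,200:330],None,fx=6,fy=6,interpolation=cv2.INTER_CUBIC))
E
python3 ln.py
```

```text
t 19.43 s mm 226.4 off mm 2.2 top z 0.0759 Fc [-4.1  0.4 18.2] rot err [ 0.002 -0.003  0.   ]
```

View pics/c8z.png

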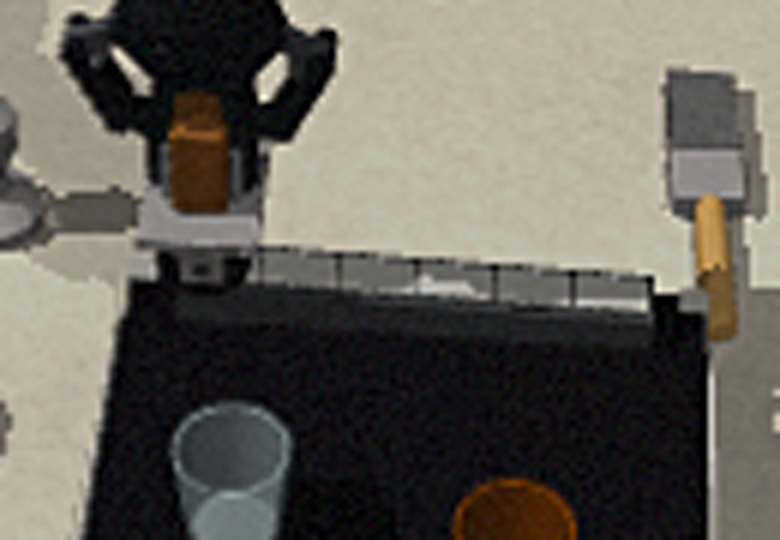

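drive_tool:
  deltas: [-0.1,0,0.3,0,-0.002,0,-0.1,0,0.3,0,-0.002,0,-0.1,0,0.3,0,-0.002,0,-0.1,0,0.3,0,-0.002,0]

```text
clock: 19.77
eef_pos: [0.4859, -0.0839, 0.1525]
ee_rot: [3.135, -0.127, 0.006]
ft_force: [-4.8, 0.9, 15.9]
width: 0.027
```

drive_tool:
  deltas: [0,0,0.32,0,-0.002,0,0,0,0.32,0,-0.002,0,0,0,0.32,0,-0.002,0,0,0,0.32,0,-0.002,0]

```text
clock: 20.1
eef_pos: [0.4864, -0.0844, 0.152]
ee_rot: [3.134, -0.127, 0.007]
ft_force: [-4.9, 0.8, 17.2]
width: 0.027
```

```bash
python3 ln.py;python3 - <<'E'
import cv2
im=cv2.imread('pics/s8.png')
cv2.imwrite('pics/s8z.png',cv2.resize(im[130:230,220:330],None,fx=6,fy=6,interpolation=cv2.INTER_CUBIC))
E
```

```text
t 20.1 s mm 227.2 off mm 2.7 top z 0.0749 Fc [-4.9  0.8 20.7] rot err [ 0.005 -0.004  0.001]
```

View pics/s8z.png

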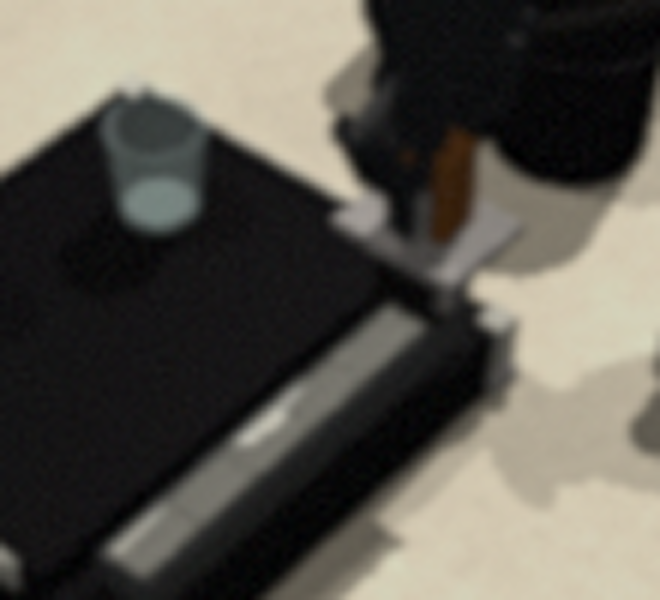

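Even standing still under 20 N it sinks steadily by about 1.3 mm/s, while at 20 N a loose section would drop far faster. So the roller is creeping up in the grip and the trim is not giving. I'll roll back over the row at the same pressure as a second pass.

drive_tool:
  deltas: [-0.05,-0.3,0.24,0.003,-0.003,0,-0.1,-0.65,0.24,0.003,-0.003,0,-0.15,-1.0,0.24,0.003,-0.003,0,-0.15,-1.35,0.24,0.003,-0.003,0,-0.15,-1.7,0.24,0.003,-0.003,0]

```text
clock: 20.52
eef_pos: [0.4873, -0.0679, 0.1524]
ee_rot: [3.136, -0.126, 0.008]
ft_force: [-4.0, 0.1, 18.5]
width: 0.027
```

```bash
python3 ln.py
```

```text
t 20.52 s mm 210.8 off mm 2.2 top z 0.0753 Fc [-4.   0.1 22. ] rot err [ 0.003 -0.005  0.001]
```

drive_tool:
  deltas: [-0.05,-0.35,0.22,0.003,-0.003,0,-0.1,-0.7,0.22,0.003,-0.004,0,-0.1,-1.05,0.22,0.003,-0.004,0,-0.1,-1.4,0.22,0.003,-0.004,0,-0.1,-1.75,0.22,0.003,-0.004,0]

```text
clock: 20.93
eef_pos: [0.4886, -0.051, 0.1529]
ee_rot: [3.137, -0.126, 0.007]
ft_force: [-3.5, -0.3, 17.0]
width: 0.0269
```

drive_tool:
  deltas: [-0.05,-0.35,0.22,0.003,-0.003,0,-0.1,-0.7,0.22,0.003,-0.004,0,-0.1,-1.05,0.22,0.003,-0.004,0,-0.1,-1.4,0.22,0.003,-0.004,0,-0.1,-1.75,0.22,0.003,-0.004,0]

```text
clock: 21.35
eef_pos: [0.4899, -0.0338, 0.1535]
ee_rot: [-3.139, 0.125, -0.006]
ft_force: [-4.2, -1.0, 18.0]
width: 0.027
```

```bash
python3 ln.py
```

```text
t 21.35 s mm 176.5 off mm 2.0 top z 0.0764 Fc [-4.2 -1.  21.5] rot err [-0.    -0.004  0.002]
```

```bash
python3 - <<'E'
from h import *
import pickle
im,p=shot("wrist","w9.png"); pickle.dump(p,open("w9.pkl","wb"))
im,p=shot("side","s9.png")
cv2.imwrite('pics/s9z.png',cv2.resize(im[130:260,200:340],None,fx=5,fy=5,interpolation=cv2.INTER_CUBIC))
E
python3 ln.py
```

```text
t 21.45 s mm 176.0 off mm 2.0 top z 0.0764 Fc [-4.4  0.3 22.2] rot err [-0.001 -0.004  0.002]
```

View pics/w9.png

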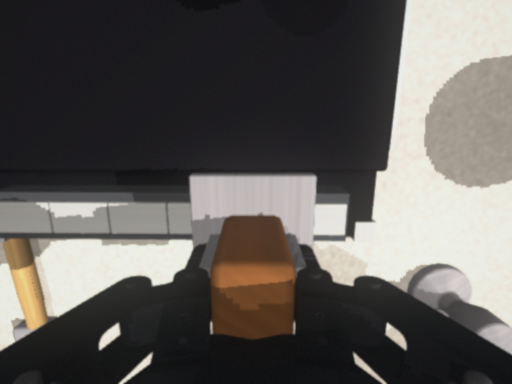

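View pics/s9z.png

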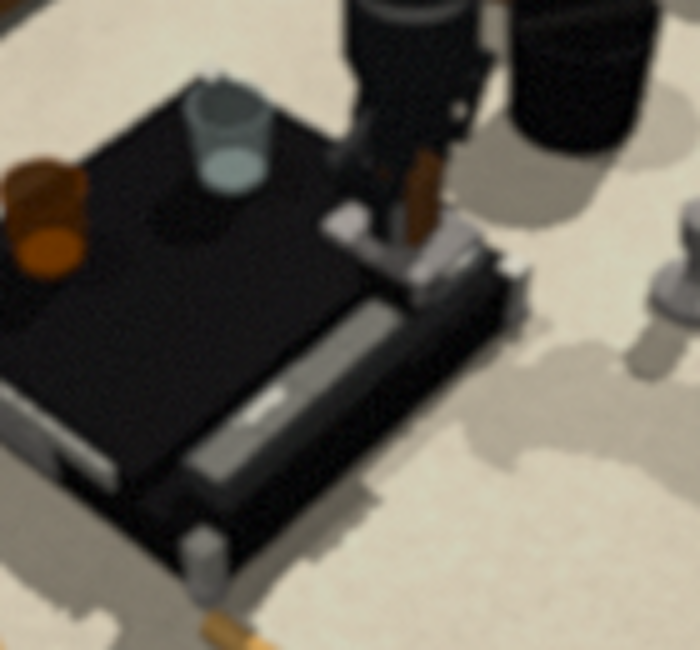

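```bash
python3 - <<'E'
import cv2,numpy as np
def g(f):return cv2.cvtColor(cv2.imread('pics/'+f),cv2.COLOR_BGR2GRAY)
for f in("w5.png","w6.png","w7.png","w9.png"):
    im=g(f)
    b=cv2.imread('pics/'+f).astype(int)
    red=(b[:,:,2]-b[:,:,0]>35)&(b[:,:,2]>50)
    m=red[200:345,200:305]
    rows=np.where(m.sum(1)>20)[0]; 
    # subpixel edges
    def edge(profile): d=np.abs(np.diff(profile.astype(float))); i=d.argmax(); w=d[max(0,i-2):i+3]; return max(0,i-2)+(w*np.arange(len(w))).sum()/w.sum()
    fr=edge(im[160:190,225:280].mean(1))+160
    fl=edge(im[180:200,180:200].mean(0))+180; fr2=edge(im[180:200,305:325].mean(0))+305
    print(f,"block rows",rows.min()+200,rows.max()+200,"width rows 300:",np.where(red[300])[0][[0,-1]],"flange top",round(fr,2),"L",round(fl,2),"R",round(fr2,2))
E
```

```text
w5.png block rows 218 337 width rows 300: [212 293] flange top 172.27 L 188.7 R 314.61
w6.png block rows 217 337 width rows 300: [212 293] flange top 174.71 L 189.79 R 314.92
w7.png block rows 217 337 width rows 300: [ 38 293] flange top 174.67 L 188.99 R 315.06
w9.png block rows 217 337 width rows 300: [ 18 293] flange top 174.65 L 189.0 R 315.11
```

The grip is pixel-identical in w5 and w9, so the roller has not slid in the fingers. I'll keep rolling back and compare heights.

drive_tool:
  deltas: [-0.05,-0.35,0.22,0,-0.003,0,-0.1,-0.7,0.22,0,-0.004,0,-0.1,-1.05,0.22,0,-0.004,0,-0.1,-1.4,0.22,0,-0.004,0,-0.1,-1.75,0.22,0,-0.004,0]

```text
clock: 21.87
eef_pos: [0.4911, -0.016, 0.154]
ee_rot: [-3.139, 0.125, -0.004]
ft_force: [-5.0, -0.1, 17.5]
width: 0.0274
```

drive_tool:
  deltas: [-0.05,-0.35,0.22,0,-0.003,0,-0.1,-0.7,0.22,0,-0.004,0,-0.1,-1.05,0.22,0,-0.004,0,-0.1,-1.4,0.22,0,-0.004,0,-0.1,-1.75,0.22,0,-0.004,0]

```text
clock: 22.28
eef_pos: [0.4924, 0.0014, 0.1544]
ee_rot: [3.139, -0.124, 0.003]
ft_force: [-4.9, 0.2, 17.4]
width: 0.027
```

```bash
python3 ln.py
```

```text
t 22.28 s mm 141.3 off mm 1.7 top z 0.0773 Fc [-4.9  0.2 20.9] rot err [ 0.    -0.002  0.003]
```

```bash
python3 - <<'E'
from h import *
import pickle
from scipy.spatial.transform import Rotation as Ro
im,pw=shot("wrist","w10.png"); 
s=sense();im2,p=shot("side","s10.png");im3,pc=shot("scene","c10.png")
R=Ro.from_rotvec(s["ee_rot"]).as_matrix();e=s["eef_pos"]
# roller model drawn: x_roller = tool y, y_roller= tool x (sign irrelevant), z up
def pts(dz=0):
    o=e+R@np.array([0,0,.0771-dz])
    f=lambda x,y,z: o+R@np.array([y,x,-z])
    return f
f=pts()
def draw(im,p,name,x0,y0,w,h,k):
    big=cv2.resize(im[y0:y0+h,x0:x0+w],None,fx=k,fy=k,interpolation=cv2.INTER_CUBIC)
    def L(a,b,c):
        A=[int((np.array(proj(p,q))[i]+.5-(x0,y0)[i])*k) for q in (a,) for i in (0,1)]
        B=[int((np.array(proj(p,b))[i]+.5-(x0,y0)[i])*k) for i in (0,1)]
        cv2.line(big,tuple(A),tuple(B),c,1)
    def box(hx,hy,z,c):
        P=[f(hx,hy,z),f(-hx,hy,z),f(-hx,-hy,z),f(hx,-hy,z)]
        for i in range(4): L(P[i],P[(i+1)%4],c)
    box(.030,.038,.06,(0,255,255)); box(.014,.02,.115,(0,255,0)); box(.014,.02,.06,(255,255,0))
    cv2.imwrite('pics/'+name,big)
q=np.array(proj(p,e)).astype(int);draw(im2,p,"s10z.png",q[0]-45,q[1]-40,90,80,7)
q=np.array(proj(pc,e)).astype(int);draw(im3,pc,"c10z.png",q[0]-45,q[1]-35,90,80,7)
draw(im,pw,"w10z.png",150,140,220,240,2)
E
python3 ln.py
```

```text
t 22.43 s mm 140.9 off mm 1.7 top z 0.0773 Fc [-4.3  1.  20.9] rot err [-0.    -0.002  0.003]
```

View pics/s10z.png

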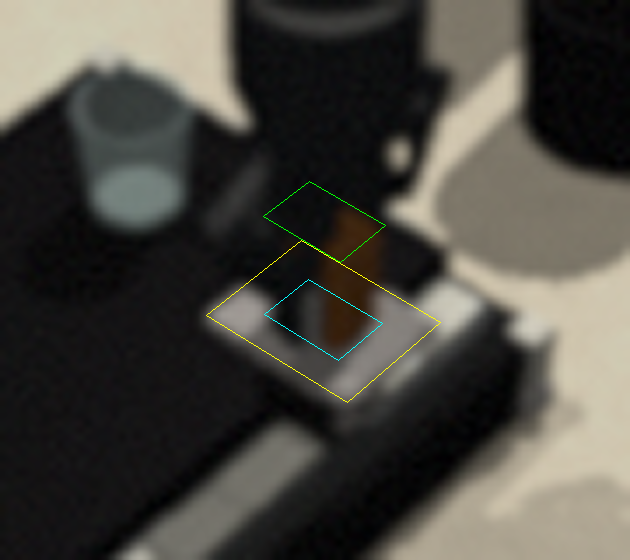

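View pics/c10z.png

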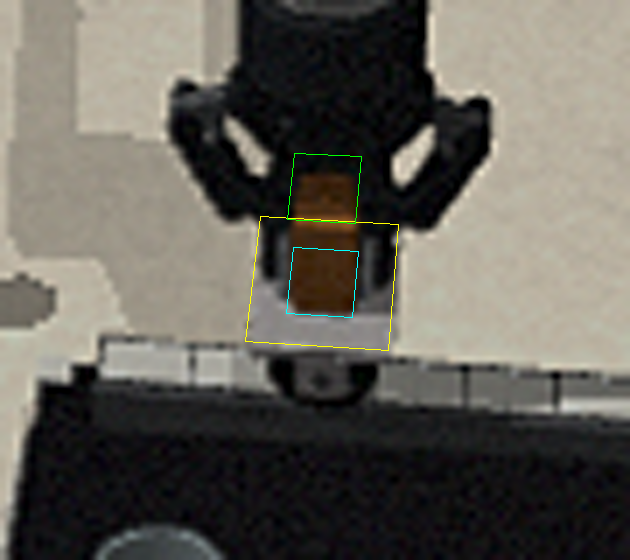

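View pics/w10z.png

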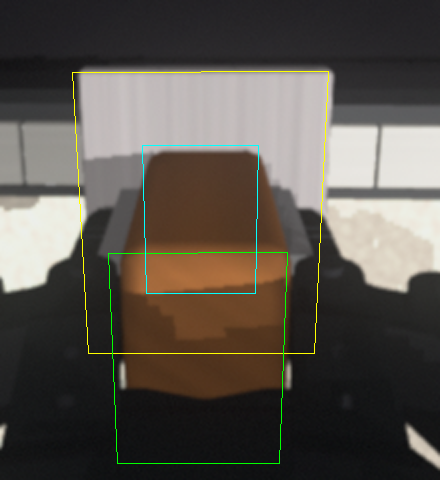

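```bash
python3 - <<'E'
from h import *
np.set_printoptions(precision=3,suppress=True)
s=sense();F=s["ft_force"];M=s["ft_torque"];print(F,M,s["tau"],s["joint_pos"])
E
```

```text
[-4.289  1.009 17.357] [ 0.143  0.972 -0.01 ] [ -0.294 -31.897 -18.381  -0.16   -1.867   0.002] [-0.082  0.289  1.807  0.     1.044  1.567]
```

```bash
python3 - <<'E'
import cv2,numpy as np
def cross(pr):
    pr=pr.astype(float); d=np.abs(np.diff(pr)); i=d.argmax(); a=np.median(pr[max(0,i-6):i-1]); b=np.median(pr[i+3:i+8]); m=(a+b)/2
    for j in range(max(0,i-2),i+3):
        if (pr[j]-m)*(pr[j+1]-m)<=0: return j+(m-pr[j])/(pr[j+1]-pr[j])
    return np.nan
for f in("w5.png","w6.png","w7.png","w9.png","w10.png"):
    g=cv2.cvtColor(cv2.imread('pics/'+f),cv2.COLOR_BGR2GRAY)
    L=[180+cross(g[r,180:202]) for r in range(178,200,2)]
    Rr=[304+cross(g[r,304:328]) for r in range(178,200,2)]
    T=[164+cross(g[164:186,c]) for c in range(200,306,5)]
    # block far-bottom width at row 225 and near-top corner
    print(f,"L",np.nanmedian(L).round(2),"R",np.nanmedian(Rr).round(2),"W",(np.nanmedian(Rr)-np.nanmedian(L)).round(2),"T",np.nanmedian(T).round(2))
E
```

```text
w5.png L 189.17 R 314.86 W 125.69 T 172.06
w6.png L 190.56 R 315.5 W 124.94 T 174.73
w7.png L 189.39 R 315.7 W 126.31 T 174.63
w9.png L 189.42 R 315.69 W 126.28 T 174.61
w10.png L 189.41 R 315.69 W 126.28 T 174.64
  return _methods._mean(a, axis=axis, dtype=dtype,
  ret = ret.dtype.type(ret / rcount)
```

drive_tool:
  deltas: [-0.05,-0.35,0.22,0,-0.002,0,-0.1,-0.7,0.22,0,-0.003,0,-0.1,-1.05,0.22,0,-0.003,0,-0.1,-1.4,0.22,0,-0.003,0,-0.1,-1.75,0.22,0,-0.003,0]

```text
clock: 22.85
eef_pos: [0.4937, 0.0193, 0.1548]
ee_rot: [-3.139, 0.124, -0.003]
ft_force: [-4.7, -0.2, 15.9]
width: 0.0271
```

drive_tool:
  deltas: [-0.05,-0.35,0.22,0,-0.002,0,-0.1,-0.7,0.22,0,-0.003,0,-0.1,-1.05,0.22,0,-0.003,0,-0.1,-1.4,0.22,0,-0.003,0,-0.1,-1.75,0.22,0,-0.003,0]

```text
clock: 23.27
eef_pos: [0.495, 0.0369, 0.155]
ee_rot: [-3.139, 0.124, -0.003]
ft_force: [-4.3, -0.4, 15.9]
width: 0.0271
```

drive_tool:
  deltas: [-0.05,-0.35,0.22,0,-0.002,0,-0.1,-0.7,0.22,0,-0.003,0,-0.1,-1.05,0.22,0,-0.003,0,-0.1,-1.4,0.22,0,-0.003,0,-0.1,-1.75,0.22,0,-0.003,0]

```text
clock: 23.68
eef_pos: [0.4962, 0.0546, 0.1551]
ee_rot: [-3.139, 0.124, -0.003]
ft_force: [-3.8, -0.5, 13.8]
width: 0.0271
```

```bash
python3 ln.py
```

```text
t 23.68 s mm 87.9 off mm 1.2 top z 0.078 Fc [-3.8 -0.5 17.3] rot err [-0.    -0.002  0.003]
```

drive_tool:
  deltas: [0,0,0.12,0,0,0,0,0,0.08,0,0,0,0,0,0.05,0,0,0,0,0,0.05,0,0,0]

```text
clock: 24.02
eef_pos: [0.496, 0.0548, 0.1556]
ee_rot: [-3.138, 0.124, -0.004]
ft_force: [-2.8, 0.9, 5.9]
width: 0.0268
```

```bash
python3 ln.py
```

```text
t 24.02 s mm 87.7 off mm 1.0 top z 0.0785 Fc [-2.8  0.9  9.4] rot err [-0.001 -0.002  0.003]
```

```bash
cat > wd.py <<'E'
import cv2,numpy as np,sys,warnings
warnings.simplefilter("ignore")
from h import shot
shot("wrist",sys.argv[1])
def cross(pr):
    pr=pr.astype(float); d=np.abs(np.diff(pr)); i=d.argmax(); a=np.median(pr[max(0,i-6):i-1]); b=np.median(pr[i+3:i+8]); m=(a+b)/2
    for j in range(max(0,i-2),i+3):
        if (pr[j]-m)*(pr[j+1]-m)<=0: return j+(m-pr[j])/(pr[j+1]-pr[j])
    return np.nan
g=cv2.cvtColor(cv2.imread('pics/'+sys.argv[1]),cv2.COLOR_BGR2GRAY)
L=[180+cross(g[r,180:202]) for r in range(178,200,2)]
Rr=[304+cross(g[r,304:328]) for r in range(178,200,2)]
T=[164+cross(g[164:186,c]) for c in range(200,306,5)]
print("W",np.round(np.nanmedian(Rr)-np.nanmedian(L),2),"T",np.nanmedian(T).round(2))
E
python3 wd.py w11.png; python3 ln.py
```

```text
W 126.3 T 174.67
t 24.07 s mm 87.7 off mm 1.0 top z 0.0785 Fc [-3.3  1.   9.9] rot err [-0.001 -0.002  0.003]
```

View pics/w11.png

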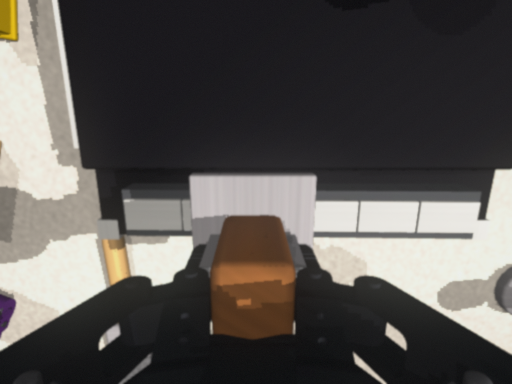

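```bash
python3 - <<'E'
import cv2,numpy as np
a=cv2.imread('pics/w11.png');b=cv2.imread('pics/w10.png')
A=cv2.resize(a[170:245,95:205],None,fx=6,fy=6,interpolation=cv2.INTER_CUBIC)
B=cv2.resize(a[170:245,400:510],None,fx=6,fy=6,interpolation=cv2.INTER_CUBIC)
cv2.imwrite('pics/w11L.png',A);cv2.imwrite('pics/w11R.png',B)
cv2.imwrite('pics/w10R.png',cv2.resize(b[170:245,310:440],None,fx=6,fy=6,interpolation=cv2.INTER_CUBIC))
cv2.imwrite('pics/w10L.png',cv2.resize(b[170:245,0:130],None,fx=6,fy=6,interpolation=cv2.INTER_CUBIC))
E
```

```text
(no output)
```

View pics/w11L.png

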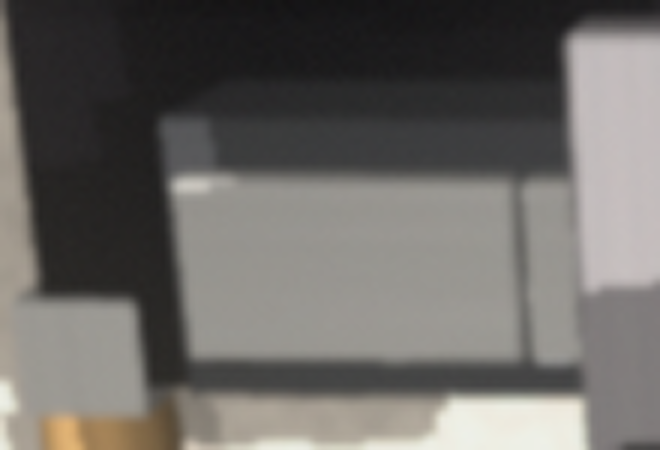

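View pics/w11R.png

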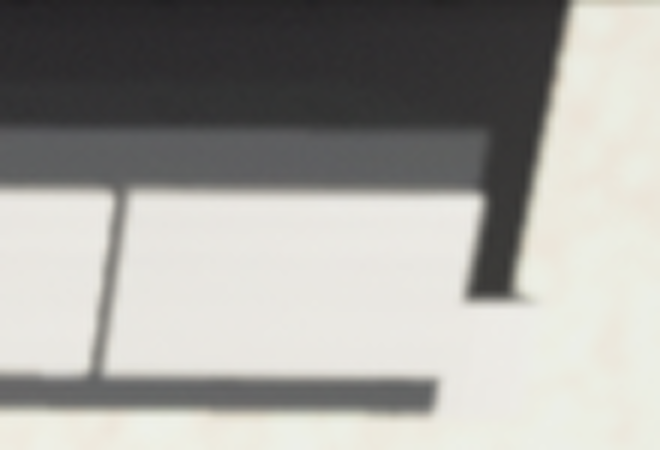

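View pics/w10R.png

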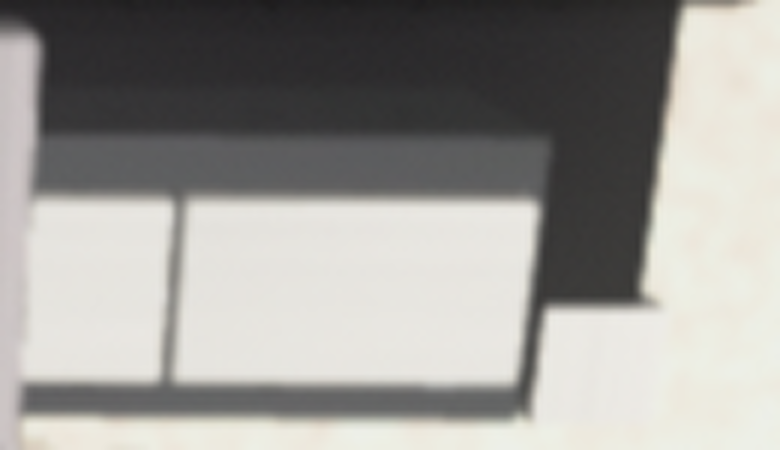

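View pics/w10L.png

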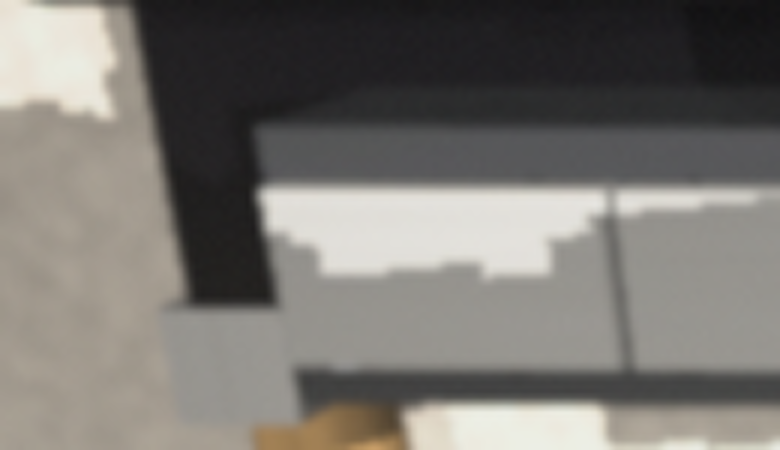

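```bash
cat > fit3.py <<'E'
from h import *
from scipy.optimize import least_squares
from scipy.spatial.transform import Rotation as Ro
np.set_printoptions(precision=4,suppress=True)
p11=camera_params("wrist");s=sense()
R0=Ro.from_rotvec(s["ee_rot"]).as_matrix();Rw=np.array(p11["R"])
ct=R0.T@(-Rw.T@p11["t"]-s["eef_pos"]);Rc=R0.T@Rw.T
def mk(e,r):
    R=Ro.from_rotvec(r).as_matrix();q=dict(p11);q["R"]=(R@Rc).T;q["t"]=-q["R"]@(np.array(e)+R@ct);return q
p10=mk([.4924,.0012,.1544],[3.139,-.124,.003])
S1=(.1195+.0005,.1195-.0385)  # placeholder
yl=lambda i,side:.12-.04*(i-1)-(.0005 if side=='l' else .0395)
B,F=-.104,-.126
c=lambda x,y,ox,oy:((x+.5)/6-.5+ox,(y+.5)/6-.5+oy)
O=[(p11,1,'l',B,c(172,180,95,170)),(p11,1,'l',F,c(190,360,95,170)),(p11,1,'r',B,c(515,178,95,170)),(p11,1,'r',F,c(521,360,95,170)),
(p11,6,'r',B,c(485,193,400,170)),(p11,6,'l',B,c(128,190,400,170)),(p11,6,'l',F,c(103,376,400,170)),(p11,5,'r',B,c(115,188,400,170)),(p11,5,'r',F,c(92,376,400,170)),
(p10,6,'r',B,c(540,197,310,170)),(p10,6,'r',F,c(520,386,310,170)),(p10,6,'l',B,c(186,197,310,170)),(p10,6,'l',F,c(174,384,310,170)),
(p10,1,'l',B,c(260,188,0,170)),(p10,1,'l',F,c(298,370,0,170)),(p10,1,'r',B,c(608,188,0,170)),(p10,1,'r',F,c(622,372,0,170))]
def fun(q):
    r=[];cc,ss=np.cos(q[2]),np.sin(q[2])
    for p,i,sd,lx,uv in O:
        ly=yl(i,sd); z=q[3]+(q[4]-q[3])*(.12-ly)/.24
        X=[q[0]+cc*lx-ss*ly,q[1]+ss*lx+cc*ly,z]; r+=list(np.array(proj(p,X))-uv)
    return r
s=least_squares(fun,[.607,.0134,-.08,.078,.08]);J=np.linalg.inv(s.jac.T@s.jac);sg=np.sqrt(np.mean(s.fun**2))
print("case x y yaw zL zR",s.x,"rms px",sg,"sd",sg*np.sqrt(np.diag(J)))
print(s.fun.reshape(-1,2))
E
python3 fit3.py
```

```text
case x y yaw zL zR [ 0.607   0.0139 -0.0786  0.0773  0.0831] rms px 0.3903376320597138 sd [0.0001 0.0003 0.0012 0.0004 0.0004]
[[ 0.1025 -0.2621]
 [ 0.4994  0.0693]
 [-0.1359  0.4174]
 [ 0.7782  0.5279]
 [ 0.3732 -0.2458]
 [-0.0673 -0.1134]
 [-0.3939 -0.1044]
 [ 0.5722  0.2105]
 [-0.0462 -0.1178]
 [ 0.2684  0.3123]
 [-0.3691  0.0378]
 [-0.3368 -0.047 ]
 [-0.6808 -0.1346]
 [ 0.0999 -0.3208]
 [-0.6823 -0.1717]
 [-0.8426  0.0175]
 [ 0.8785 -0.0696]]
```

Vision and feel disagree. The vision fit of the trim has it rising 5.8 mm to the right, while the loaded wheel readings fall to the right. I'll lift off and check each section, by picture and then by a light touch.

drive_tool:
  deltas: [0,0,-0.5,0,0,0,0,0,-1.5,0,0,0,0,0,-2,0,0,0,0,0,-2,0,0,0,0,0,-2,0,0,0]

```text
clock: 24.48
eef_pos: [0.4966, 0.0548, 0.1762]
ee_rot: [-3.138, 0.124, -0.006]
ft_force: [-0.3, -0.2, -3.6]
width: 0.0269
```

```bash
python3 ln.py; python3 - <<'E'
from h import *
import pickle
im,p=shot("wrist","w12.png");pickle.dump(p,open("w12.pkl","wb"))
cv2.imwrite('pics/w12z.png',cv2.resize(im[150:245,90:490],None,fx=2,fy=2,interpolation=cv2.INTER_CUBIC))
im,p=shot("scene","c12.png");cv2.imwrite('pics/c12z.png',cv2.resize(im[150:220,215:325],None,fx=7,fy=7,interpolation=cv2.INTER_CUBIC))
E
python3 ln.py
```

```text
t 24.48 s mm 87.7 off mm 1.5 top z 0.0991 Fc [-0.3 -0.2 -0.1] rot err [-0.001 -0.004  0.003]
t 24.58 s mm 87.8 off mm 0.8 top z 0.0984 Fc [-0.5  0.9  0.2] rot err [-0.001 -0.002  0.003]
```

View pics/w12z.png

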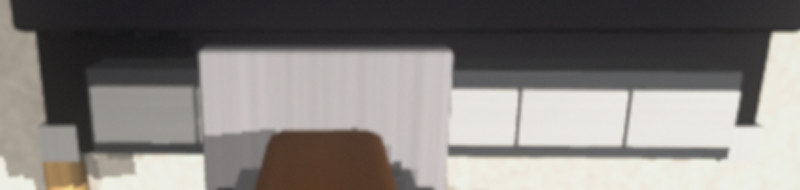

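View pics/c12z.png

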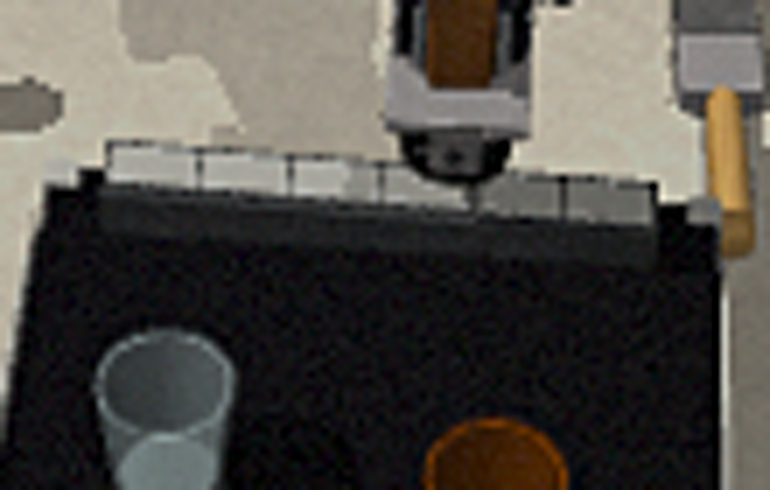

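drive_tool:
  deltas: [0,3.5,0,0,0,0,-0.05,7,0,0,0,0,-0.1,10.5,0,0,0,0,-0.1,13,0,0,0,0,-0.1,13,0,0,0,0]

```text
clock: 25.0
eef_pos: [0.4844, -0.079, 0.175]
ee_rot: [3.137, -0.129, 0.003]
ft_force: [-0.6, 0.2, -3.4]
width: 0.0272
```

```bash
python3 ln.py; python3 - <<'E'
from h import *
import pickle
im,p=shot("wrist","w13.png");pickle.dump(p,open("w13.pkl","wb"))
cv2.imwrite('pics/w13z.png',cv2.resize(im[150:245,0:400],None,fx=2,fy=2,interpolation=cv2.INTER_CUBIC))
E
python3 ln.py
```

```text
t 25.0 s mm 222.0 off mm 0.2 top z 0.0979 Fc [-0.6  0.2  0.1] rot err [ 0.002 -0.002 -0.   ]
t 25.05 s mm 219.9 off mm 0.0 top z 0.0978 Fc [-0.4  0.1  0. ] rot err [-0.    -0.002 -0.001]
```

View pics/w13z.png

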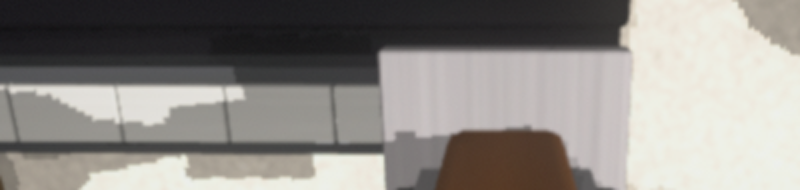

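drive_tool:
  deltas: [0,0,0.4,0,0,0,0,0,0.7,0,0,0,0,0,0.95,0,0,0,0,0,1.1,0,0,0,0,0,1.2,0,0,0]

```text
clock: 25.47
eef_pos: [0.4842, -0.076, 0.1625]
ee_rot: [-3.138, 0.128, -0.001]
ft_force: [0.3, 0.3, -3.3]
width: 0.027
```

drive_tool:
  deltas: [0,0,0.08,0,0,0,0,0,0.16,0,0,0,0,0,0.2,0,0,0]

```text
clock: 25.72
eef_pos: [0.4842, -0.0756, 0.1603]
ee_rot: [-3.138, 0.127, -0.001]
ft_force: [-0.6, -0.7, -3.3]
width: 0.027
```

drive_tool:
  deltas: [0,0,0.08,0,0,0,0,0,0.16,0,0,0,0,0,0.2,0,0,0]

```text
clock: 25.97
eef_pos: [0.4843, -0.0756, 0.1584]
ee_rot: [-3.138, 0.127, -0.002]
ft_force: [0.8, 0.7, -3.1]
width: 0.0265
```

drive_tool:
  deltas: [0,0,0.08,0,0,0,0,0,0.15,0,0,0,0,0,0.15,0,0,0]

```text
clock: 26.22
eef_pos: [0.4845, -0.0758, 0.1573]
ee_rot: [-3.138, 0.127, -0.003]
ft_force: [-0.7, 0.2, 1.1]
width: 0.0272
```

drive_tool:
  deltas: [-0.05,0,0.1,0,0,0,-0.05,0,0.2,0,0,0,-0.05,0,0.25,0,0,0,-0.05,0,0.25,0,0,0]

```text
clock: 26.55
eef_pos: [0.4848, -0.076, 0.1556]
ee_rot: [-3.139, 0.127, -0.006]
ft_force: [-1.1, -0.4, 6.2]
width: 0.0269
```

drive_tool:
  deltas: [-0.05,0,0.22,0,0,0,-0.05,0,0.25,0,0,0,-0.05,0,0.25,0,0,0,-0.05,0,0.25,0,0,0]

```text
clock: 26.88
eef_pos: [0.4851, -0.0762, 0.1545]
ee_rot: [3.139, -0.127, 0.009]
ft_force: [-2.5, 0.3, 11.2]
width: 0.0273
```

```bash
python3 ln.py; python3 wd.py w14.png
```

```text
t 26.88 s mm 219.1 off mm 0.7 top z 0.0774 Fc [-2.5  0.3 14.7] rot err [ 0.    -0.006  0.001]
W 129.45 T 174.63
```

```bash
python3 - <<'E'
import cv2,numpy as np
rows=[]
for f in("w5","w6","w7","w9","w11","w12","w13","w14"):
    a=cv2.imread(f'pics/{f}.png')[165:270,180:330]
    a=cv2.resize(a,None,fx=1.3,fy=1.3,interpolation=cv2.INTER_CUBIC);cv2.putText(a,f,(5,130),0,.5,(0,0,255),1);rows.append(a)
cv2.imwrite('pics/cmp.png',np.vstack([np.hstack(rows[:4]),np.hstack(rows[4:])]))
E
```

```text
(no output)
```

View pics/cmp.png

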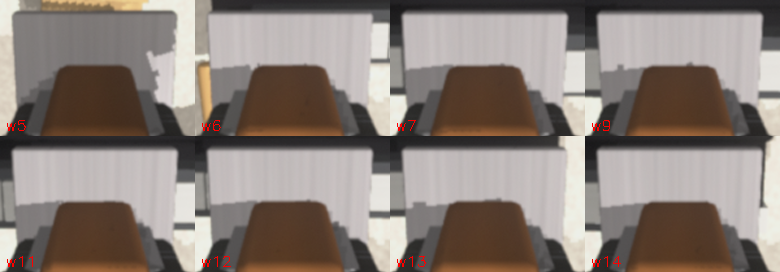

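All the frames show the roller sitting identically in the fingers. I'll roll back left at light pressure, below what moves a section, to read the unloaded height profile.

drive_tool:
  deltas: [-0.05,0,0.05,0,-0.005,0,-0.05,-0.1,0,0,-0.005,0,-0.05,-0.3,-0.02,0,-0.005,0,-0.05,-0.6,0,0,-0.005,0,-0.05,-0.9,0.02,0,-0.005,0]

```text
clock: 27.35
eef_pos: [0.4858, -0.0674, 0.1553]
ee_rot: [3.138, -0.127, 0.004]
ft_force: [-1.7, 0.6, 7.5]
width: 0.0272
```

```bash
python3 ln.py
```

```text
t 27.35 s mm 210.4 off mm 0.8 top z 0.0782 Fc [-1.7  0.6 11. ] rot err [ 0.001 -0.003  0.001]
```

drive_tool:
  deltas: [0,-0.3,-0.05,0,-0.002,0,0,-0.6,-0.08,0,-0.002,0,0,-0.9,-0.08,0,-0.002,0,0,-1.2,-0.08,0,-0.002,0,0,-1.5,-0.08,0,-0.002,0]

```text
clock: 27.77
eef_pos: [0.4871, -0.0523, 0.1562]
ee_rot: [3.138, -0.127, 0.001]
ft_force: [-1.2, -0.5, 5.1]
width: 0.0271
```

```bash
python3 ln.py
```

```text
t 27.77 s mm 195.2 off mm 0.8 top z 0.0791 Fc [-1.2 -0.5  8.6] rot err [ 0.001 -0.001  0.001]
```

drive_tool:
  deltas: [0,-0.35,-0.05,0,0,0,0,-0.7,-0.05,0,0,0,0,-1.05,-0.05,0,0,0,0,-1.4,-0.05,0,0,0,0,-1.8,-0.05,0,0,0]

```text
clock: 28.18
eef_pos: [0.4885, -0.0339, 0.1566]
ee_rot: [3.138, -0.127, 0.001]
ft_force: [-1.6, 0.1, 3.9]
width: 0.0269
```

drive_tool:
  deltas: [0,-0.35,-0.02,0,0,0,0,-0.7,-0.02,0,0,0,0,-1.05,-0.02,0,0,0,0,-1.4,-0.02,0,0,0,0,-1.8,-0.02,0,0,0]

```text
clock: 28.6
eef_pos: [0.4899, -0.0157, 0.1566]
ee_rot: [3.138, -0.127, 0.0]
ft_force: [0.1, -0.2, 2.1]
width: 0.0269
```

```bash
python3 ln.py
```

```text
t 28.6 s mm 158.5 off mm 0.6 top z 0.0795 Fc [ 0.1 -0.2  5.6] rot err [ 0.001 -0.     0.001]
```

drive_tool:
  deltas: [0,-0.35,0.02,0,0,0,0,-0.7,0.03,0,0,0,0,-1.05,0.03,0,0,0,0,-1.4,0.04,0,0,0,0,-1.8,0.04,0,0,0]

```text
clock: 29.02
eef_pos: [0.4914, 0.0026, 0.1563]
ee_rot: [3.138, -0.127, 0.001]
ft_force: [-1.2, 0.2, 4.2]
width: 0.027
```

drive_tool:
  deltas: [0,-0.35,0.02,0,0,0,0,-0.7,0.03,0,0,0,0,-1.05,0.03,0,0,0,0,-1.4,0.04,0,0,0,0,-1.8,0.05,0,0,0]

```text
clock: 29.43
eef_pos: [0.4929, 0.0208, 0.1559]
ee_rot: [3.138, -0.127, 0.001]
ft_force: [-2.6, -0.1, 5.3]
width: 0.0269
```

drive_tool:
  deltas: [0,-0.35,0.02,0,0,0,0,-0.7,0.03,0,0,0,0,-1.05,0.03,0,0,0,0,-1.4,0.04,0,0,0,0,-1.8,0.05,0,0,0]

```text
clock: 29.85
eef_pos: [0.4945, 0.0391, 0.1557]
ee_rot: [3.138, -0.127, 0.001]
ft_force: [-2.1, -0.4, 7.2]
width: 0.0272
```

```bash
python3 ln.py
```

```text
t 29.85 s mm 103.5 off mm 0.7 top z 0.0786 Fc [-2.1 -0.4 10.7] rot err [ 0.001 -0.001  0.001]
```

drive_tool:
  deltas: [0,-0.35,-0.02,0,0,0,0,-0.7,-0.02,0,0,0,0,-1.05,-0.02,0,0,0,0,-1.4,-0.02,0,0,0,0,-1.8,-0.02,0,0,0]

```text
clock: 30.27
eef_pos: [0.4958, 0.0573, 0.1558]
ee_rot: [3.138, -0.127, 0.001]
ft_force: [-1.4, -0.2, 3.4]
width: 0.0272
```

drive_tool:
  deltas: [0,-0.35,0,0,0,0,0,-0.7,0,0,0,0,0,-1.05,0,0,0,0,0,-1.4,0,0,0,0,0,-1.8,0,0,0,0]

```text
clock: 30.68
eef_pos: [0.4973, 0.0756, 0.1556]
ee_rot: [3.138, -0.128, 0.0]
ft_force: [-2.0, 0.0, 1.5]
width: 0.0271
```

drive_tool:
  deltas: [0,-0.35,0,0,0,0,0,-0.7,0,0,0,0,0,-1.05,0,0,0,0,0,-1.4,0,0,0,0,0,-1.8,0,0,0,0]

```text
clock: 31.1
eef_pos: [0.4987, 0.0938, 0.1554]
ee_rot: [3.138, -0.128, 0.0]
ft_force: [-1.2, -0.1, 0.5]
width: 0.0271
```

drive_tool:
  deltas: [0,-0.35,0.02,0,0,0,0,-0.7,0.03,0,0,0,0,-1.05,0.03,0,0,0,0,-1.4,0.04,0,0,0,0,-1.8,0.04,0,0,0]

```text
clock: 31.52
eef_pos: [0.5002, 0.1121, 0.1551]
ee_rot: [3.138, -0.128, 0.0]
ft_force: [-1.1, -0.8, 1.5]
width: 0.0271
```

```bash
python3 ln.py
```

```text
t 31.52 s mm 30.3 off mm 0.5 top z 0.078 Fc [-1.1 -0.8  5. ] rot err [ 0.001 -0.     0.001]
```

Light-touch tops (TCP z) lie on one straight line, from 0.1551 at s=30 to 0.1573 at s=218. That is a climb of about 2.8 mm over 240 mm with no steps, so all six are seated. Returning the roller to the stand.

drive_tool:
  deltas: [0,0,-1,0,0,0,0,0,-3,0,0,0,0,0,-5,0,0,0,0,0,-5,0,0,0,0,0,-5,0,0,0]

```text
clock: 31.93
eef_pos: [0.5012, 0.1122, 0.2059]
ee_rot: [3.138, -0.128, 0.005]
ft_force: [0.0, 0.6, -3.5]
width: 0.0269
```

```bash
python3 go.py .5324 .3277 .20 1.252
```

```text
t 31.9333 delta [  1.36 -21.73   0.57] rot [ 0.003 -0.002 -1.333] yaw -0.081 q [ 0.14  0.26  1.7  -0.    1.18  1.79] pos [0.5012 0.1122 0.2059] F [ 0.   0.6 -3.5] w 0.0269
```

drive_tool:
  deltas: [0.5,-3.5,0,0,0,-0.12,1,-7.5,0,0,0,-0.24,1.3,-11.5,0,0,0,-0.36,1.4,-15.5,0,0,0,-0.48,1.4,-19,0,0,0,-0.6]

```text
clock: 32.35
eef_pos: [0.5301, 0.3023, 0.2037]
ee_rot: [3.032, 0.814, 0.001]
ft_force: [0.5, -0.0, -4.4]
width: 0.0273
```

drive_tool:
  deltas: [0,0,0,0,0,-0.12,0,0,0,0,0,-0.24,0,0,0,0,0,-0.36,0,0,0,0,0,-0.48,0,0,0,0,0,-0.6]

```text
clock: 32.77
eef_pos: [0.529, 0.3019, 0.2012]
ee_rot: [2.652, 1.682, -0.006]
ft_force: [0.4, 0.1, -2.6]
width: 0.027
```

```bash
python3 go.py .5324 .3277 .20 1.252
```

```text
t 32.7667 delta [ 2.48 -0.79  0.11] rot [-0.001  0.004 -0.121] yaw 1.131 q [ 0.45  0.39  1.5  -0.    1.26  0.89] pos [0.529  0.3019 0.2012] F [ 0.4  0.1 -2.6] w 0.027
```

drive_tool:
  deltas: [2.5,-0.8,0,0,0.004,-0.12,2.5,-0.8,0,0,0.004,-0.12,2.5,-0.8,0,0,0.004,-0.12,2.5,-0.8,0,0,0.004,-0.12]

```text
clock: 33.1
eef_pos: [0.5315, 0.3274, 0.1993]
ee_rot: [-2.547, -1.838, 0.007]
ft_force: [-0.5, -0.1, -3.1]
width: 0.0271
```

```bash
python3 go.py .5324 .3277 .12 1.252;python3 - <<'E'
from h import *
im,p=shot("wrist","w15.png")
E
python3 go.py .5324 .3277 .12 1.252
```

```text
t 33.1 delta [0.08 0.1  7.93] rot [-0.003  0.003 -0.002] yaw 1.25 q [0.48 0.41 1.46 0.   1.27 0.81] pos [0.5315 0.3274 0.1993] F [-0.5 -0.1 -3.1] w 0.0271
t 33.15 delta [0.09 0.08 7.97] rot [-0.003  0.002 -0.002] yaw 1.25 q [0.48 0.41 1.46 0.   1.27 0.8 ] pos [0.5316 0.3272 0.1997] F [-0.8 -0.9 -3.5] w 0.0272
```

View pics/w15.png

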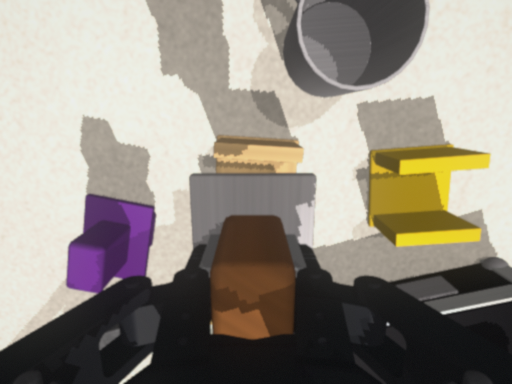

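drive_tool:
  deltas: [0.09,0.08,2,-0.003,0.002,0,0.09,0.08,4,-0.003,0.002,0,0.09,0.08,5.5,-0.003,0.002,0,0.09,0.08,6,-0.003,0.002,0,0.09,0.08,6,-0.003,0.002,0]

```text
clock: 33.57
eef_pos: [0.5312, 0.3265, 0.1378]
ee_rot: [2.549, 1.836, -0.007]
ft_force: [0.3, -0.4, -3.0]
width: 0.0272
```

```bash
python3 go.py .5324 .3277 .10 1.252
```

```text
t 33.5667 delta [0.17 0.09 3.78] rot [-0.003  0.004 -0.003] yaw 1.249 q [ 0.48  0.47  1.54 -0.    1.14  0.81] pos [0.5312 0.3265 0.1378] F [ 0.3 -0.4 -3. ] w 0.0272
```

drive_tool:
  deltas: [0.15,0.08,0.8,-0.003,0.004,-0.003,0.15,0.08,1.6,-0.003,0.004,-0.003,0.15,0.08,2.4,-0.003,0.004,-0.003,0.15,0.08,3.2,-0.003,0.004,-0.003,0.15,0.08,3.5,-0.003,0.004,-0.003]

```text
clock: 33.98
eef_pos: [0.5316, 0.3272, 0.1014]
ee_rot: [-2.546, -1.84, 0.002]
ft_force: [-0.7, -0.6, -4.3]
width: 0.0268
```

```bash
python3 go.py .5324 .3277 .09 1.252
```

```text
t 33.9833 delta [0.07 0.06 1.14] rot [-0.001  0.001 -0.   ] yaw 1.252 q [ 0.48  0.51  1.58 -0.    1.05  0.8 ] pos [0.5316 0.3272 0.1014] F [-0.7 -0.6 -4.3] w 0.0268
```

drive_tool:
  deltas: [0.05,0.05,0.3,0,0,0,0.05,0.05,0.6,0,0,0,0.05,0.05,0.9,0,0,0,0.05,0.05,1.1,0,0,0]

```text
clock: 34.32
eef_pos: [0.5323, 0.3275, 0.0902]
ee_rot: [-2.546, -1.84, 0.002]
ft_force: [0.1, -0.3, -3.4]
width: 0.027
```

drive_tool:
  deltas: [0,0,0.1,0,0,0,0,0,0.2,0,0,0,0,0,0.3,0,0,0,0,0,0.3,0,0,0]

```text
clock: 34.65
eef_pos: [0.5323, 0.3276, 0.0872]
ee_rot: [-2.546, -1.84, 0.002]
ft_force: [-0.8, -0.9, -3.7]
width: 0.0274
```

drive_tool:
  deltas: [0,0,0.06,0,0,0,0,0,0.12,0,0,0,0,0,0.15,0,0,0]

```text
clock: 34.9
eef_pos: [0.5324, 0.3276, 0.087]
ee_rot: [2.546, 1.84, -0.001]
ft_force: [-2.6, -1.6, 6.9]
width: 0.0268
```

drive_tool:
  deltas: [0,0,0.05,0,0,0,0,0,0.1,0,0,0,0,0,0.1,0,0,0]

```text
clock: 35.15
eef_pos: [0.5327, 0.3278, 0.087]
ee_rot: [2.546, 1.84, 0.001]
ft_force: [-1.1, -1.1, 5.4]
width: 0.0274
```

Contact came at exactly the parked height. Releasing.

drive_tool:
  deltas: [0,0,0,0,0,0,0,0,0,0,0,0,0,0,0,0,0,0,0,0,0,0,0,0]
  jaw: 5.5

```text
clock: 35.48
eef_pos: [0.5329, 0.3279, 0.087]
ee_rot: [2.546, 1.84, 0.002]
ft_force: [-0.4, 1.1, -0.1]
width: 0.055
```

drive_tool:
  deltas: [0,0,-1,0,0,0,0,0,-3,0,0,0,0,0,-6,0,0,0,0,0,-10,0,0,0,0,0,-14,0,0,0]

```text
clock: 35.9
eef_pos: [0.532, 0.3274, 0.228]
ee_rot: [-2.546, -1.84, 0.002]
ft_force: [0.8, 0.7, 0.4]
width: 0.0549
```

drive_tool:
  deltas: [-1,0,-4,0,0,0,-2.5,0,-5,0,0,0,-3,0,-5,0,0,0,-3,0,-5,0,0,0,-3,0,-5,0,0,0]

```text
clock: 36.32
eef_pos: [0.5216, 0.2984, 0.2767]
ee_rot: [-2.546, -1.839, 0.006]
ft_force: [-0.0, -0.9, -0.0]
width: 0.0548
```

```bash
python3 go.py .5324 .3277 .09 1.252;python3 - <<'E'
from h import *
im,p=shot("wrist","w16.png"); im2,p2=shot("side","s16.png")
cv2.imwrite('pics/w16z.png',cv2.resize(im[90:260,190:360],None,fx=3.5,fy=3.5,interpolation=cv2.INTER_CUBIC))
cv2.imwrite('pics/s16z.png',cv2.resize(im2[130:320,130:330],None,fx=3,fy=3,interpolation=cv2.INTER_CUBIC))
E
```

```text
t 36.3167 delta [ 3.17  0.16 18.66] rot [-0.003  0.003 -0.001] yaw 1.251 q [0.45 0.33 1.4  0.   1.42 0.77] pos [0.5216 0.2984 0.2767] F [-0.  -0.9 -0. ] w 0.0548
```

View pics/w16.png

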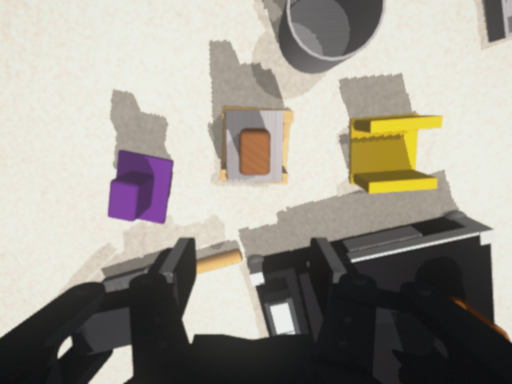

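View pics/s16z.png

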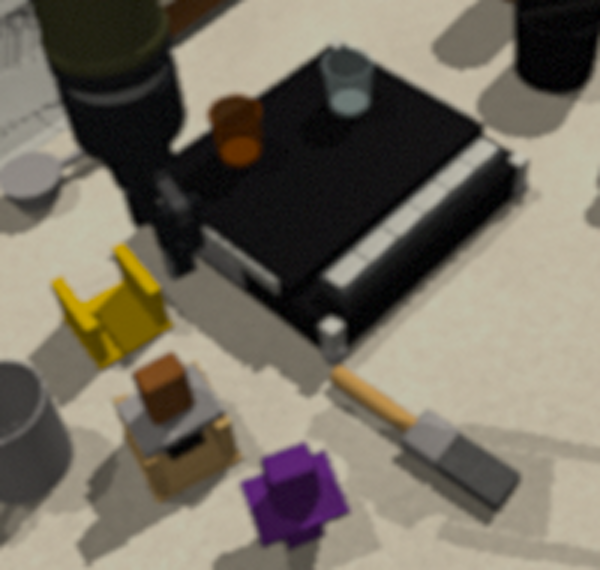

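```bash
python3 go.py .475 .022 .25 -.08
```

```text
t 36.4167 delta [-27.74   4.26   2.66] rot [-1.000e-03  6.000e-03  1.332e+00] yaw 1.252 q [0.45 0.33 1.4  0.   1.42 0.77] pos [0.5217 0.2988 0.2758] F [ 0.1  0.5 -0.2] w 0.055
```

drive_tool:
  deltas: [-4,0.6,0,0,0,0.12,-8,1.2,0,0,0,0.24,-12,1.8,0,0,0,0.36,-16,2.4,0,0,0,0.48,-20,3,0,0,0,0.6]

```text
clock: 36.83
eef_pos: [0.4863, 0.0983, 0.2744]
ee_rot: [-2.978, -0.999, 0.014]
ft_force: [0.4, -0.7, -0.2]
width: 0.0552
```

drive_tool:
  deltas: [-3,4,0,0,0,0.12,-4.5,6,0,0,0,0.24,-4.5,6,0,0,0,0.36,-4.5,6,0,0,0,0.48,-4.5,6,0,0,0,0.6]

```text
clock: 37.25
eef_pos: [0.4861, 0.0226, 0.2728]
ee_rot: [3.139, 0.061, -0.019]
ft_force: [-1.0, 0.2, -0.3]
width: 0.055
```

```bash
python3 go.py .475 .022 .23 -.08
```

```text
t 37.25 delta [-1.06  0.01  4.29] rot [0.002 0.012 0.119] yaw 0.039 q [-0.04  0.17  1.63 -0.    1.35  1.49] pos [0.4861 0.0226 0.2728] F [-1.   0.2 -0.3] w 0.055
```

drive_tool:
  deltas: [-1,0,2,0,0.01,0.12,-1,0,4,0,0.01,0.12,-1,0,4,0,0.01,0.12,-1,0,4,0,0.01,0.12]

```text
clock: 37.58
eef_pos: [0.4745, 0.0224, 0.231]
ee_rot: [3.137, -0.125, -0.011]
ft_force: [0.1, 0.6, 0.2]
width: 0.055
```

drive_tool:
  deltas: [0,0,0,0,0,0,0,0,0,0,0,0]

```text
clock: 37.75
eef_pos: [0.4754, 0.0226, 0.2313]
ee_rot: [3.137, -0.124, -0.01]
ft_force: [-0.9, -0.1, -0.4]
width: 0.0551
```

```bash
python3 - <<'E'
from h import *
import pickle
im,p=shot("wrist","w17.png");pickle.dump(p,open("w17.pkl","wb"))
cv2.imwrite('pics/w17z.png',cv2.resize(im[140:200,90:260],None,fx=4.5,fy=4.5,interpolation=cv2.INTER_CUBIC))
cv2.imwrite('pics/w17y.png',cv2.resize(im[140:200,240:410],None,fx=4.5,fy=4.5,interpolation=cv2.INTER_CUBIC))
E
python3 ln.py
```

```text
t 37.8 s mm 121.5 off mm -16.9 top z 0.1545 Fc [-0.8 -0.5  3.4] rot err [0.002 0.006 0.003]
```

View pics/w17z.png

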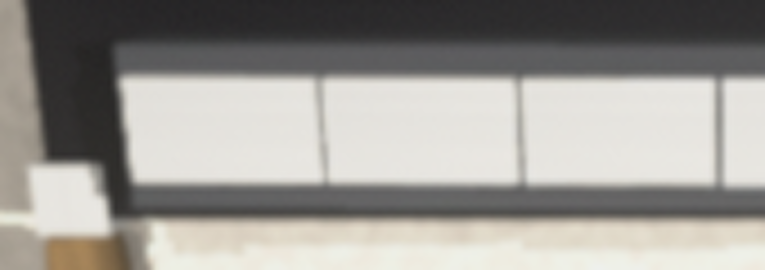

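View pics/w17y.png

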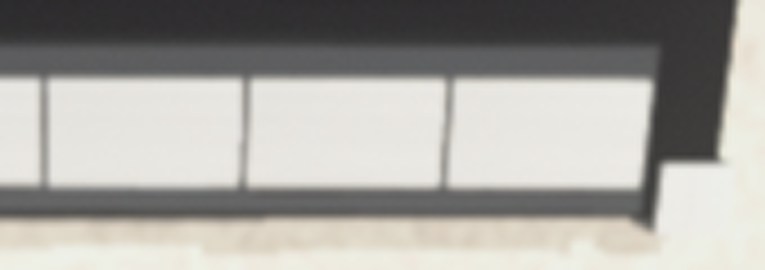

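The trim edges form one straight line at a constant margin from the bed edges, with no steps. The roller hangs as it did at the start, and the gripper is empty and clear of everything.

```bash
python3 -c "
from cell import *
print(sense()['qd'].round(3)); print(sign_off())"
```

```text
[-0.    -0.009  0.    -0.    -0.004  0.001]
the job is handed in; nothing more can be done
None
```

The job is handed in after about 38 s. I took the roller from its stand and rolled it along all six trim sections and back. I then rolled lightly back along the row and hung the roller up again.

**Force:** The readings between moves showed about 16–23 N on the trim while rolling. They never came near the 40 N dent limit, but I could not see the peaks within a move.

**Seating:** On the light roll back, the section tops read as one straight line climbing about 2.8 mm to the right, with no steps. A last wrist picture also shows the trim in one straight, even line.

**Roller:** It touched the stand's rails at exactly its original parked height. The pictures show it hanging as before, the glasses, brush and other things in view in place, and the gripper empty and clear.

**Checks that disagreed:**
- **Loaded heights:** With the wheel pressed at about 17–21 N, its height readings on the right half came out up to several millimetres below the light-touch line. The wrist pictures rule out the roller slipping in the fingers, and I found no explanation. I relied on the light-touch and picture checks instead.
- **Slope:** The picture fit gave a slope of 5.8 mm, against 2.8 mm by touch. Both rise to the right and fall within the stated range.

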